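Fetch the orange colour from the closed colour box

ROBOT

A 6-joint arm with a two-finger parallel gripper is mounted at the origin on the work surface; the furniture and walls round the work are solid. World frame = base frame: x ahead of the robot, y to its left, z up, the work surface at z = 0. Lengths are in mm, angles in degrees, forces in N, time in s.
With the tool pointing down it reaches from about 350 to 850 mm from the base axis. Payload 8.1 kg.
Tool frame: the origin (TCP) lies midway between the tips of the shut fingers; the grasp point (between the pads) lies hold_point_z behind it (hold_point_z is the distance from the TCP to the grasp point, in mm); z points along the fingers, x is the direction in which the jaws open and shut, and the axes are right-handed (so a half turn about z gives the same grasp; the last joint's range is limited). The gripper opens to 85 mm and grips with 20 to 120 N. Pads are 22 mm wide; open, the fingers measure 114 mm over their backs; the gripper's body (76 mm by 85 mm) begins 54 mm behind the grasp point. The pads swing forward as they close: fully open they stand 13 mm farther back than shut.
Start: joints at [68.274, 7.471, 85.268, -0, 87.261, -4.893], TCP at [173.733, 574.301, 231.292] pointing down, gripper open.
Joint ranges: [-169.43, 169.43], [-51.17, 129.36], [1.28, 143.12], [-76.62, 256.62], [0, 156.53], [-152.29, 152.29]. Speed limits (degrees/s): [136.94, 136.94, 159.86, 180, 180, 180].

INTERFACE

Orientations are given as [roll, pitch, yaw] about the fixed x, y, z axes, in that order (R = Rz(yaw) Ry(pitch) Rx(roll)).
In Python, from bench import * gives the robot as it stands.
- The arm moves only by the shell command python3 -m pendant 'ROWS' [OPENING] [FORCE]. ROWS is JSON, a list that holds one entry, the list of rows, each a list of 4 numbers: the shift along the tool's x, y, z normalised to -1 to 1, where 1 is 0.02 m, then the turn about the tool's z normalised to -1 to 1, where 1 is 0.08 rad. A call has exactly 10 rows; each row shifts and turns the pose as measured when the row begins, along the tool's axes as they then stand; what a row does not reach is not made up. A row lasts 1/12 s, in which the tool goes at most 41.7 mm and 7.16 degrees, less where a joint would pass 70% of its speed; a pose out of reach is approached as far as the arm can. A call with a number of a shift or a turn outside -1 to 1 is refused whole. A call with a gripper value outside its range is refused whole. OPENING is the gripper's target within -1 to 1 (fully open at 1, half-way at 0, shut at -1), set as the call begins (- or left out, the last holds). The fingers move at their own pace and stop on an object; FORCE is the grip in N (left out, the last holds). Time passes only in rows, so rows that do not move let the fingers close, or fill a call up. It gives the time, the measured TCP pose, the force and the opening at its end, in the units of the state.
- sense(): the state, without advancing time (a new reading comes with each control period).
- snapshot(name): name is "side" or "top" or "wrist"; returns the picture (384x512x3 uint8, red, green, blue); there is no depth.
- calibration(name): a dict with "mtx" (3x3 intrinsics, pixels), "world_to_cam" (4x4, takes a point from world to camera coordinates); the wrist camera has in their place "hand_eye" (4x4, takes a point from camera to tool coordinates, whose origin is the TCP and whose axes are the tool frame's). Camera axes: x right, y down, z forward; pixel columns grow to the right and rows downward; lengths in mm; the calibration is good to about 2 mm. A picture is of the moment at which its call begins: read the wrist's pose just before it. calibration takes no time and is no camera call.
- hand_in(): hands the job in, once; it reports no verdict.
The state is a dict: "time": time; "joint_pos": joint angles; "qd": joint speeds; "joint_efforts": joint torques, N m; "tool_pos": TCP position; "tcp_rot": TCP orientation; "ft_force": force on the tool from outside, world axes, zero at the start; "wrist_torque": the same for the moment, N m; "finger_gap": finger opening in mm.
Only numpy, scipy, OpenCV 4.12 (cv2) and the standard library are available. Lean on these libraries where they do the work, as an engineer would, in place of code of your own. Each camera call takes 0.05 s, during which the arm holds its last target.

TASK

The orange paint bowl is wanted, but it is shut in the white colour box, and two jars stand on the box's clear hinged lid. Set both jars aside upright on the table, open the lid, and stand the orange bowl in the middle of the empty white saucer; then shut the lid and stand each jar back on it just where it stood before. Nothing may be tipped over, and the pale green bowl, the green water dropper and the upside-down rice bowl are left alone.

Things in the scene. Friction and masses are not known exactly. Their poses are not given: they have to be found in the camera images.
- colour_box: fixed white tub with a clear hinged lid; 105 mm along own x, 195 mm along own y, 45 mm high, walls 4 mm; origin at the centre of its underside, z up. Front at own -x, turned to the robot's left; the hinge line runs along own y at x = +52.5 mm, z = 45 mm. Felt floor 6 mm above the origin; the orange bowl stands about the middle of it. The closed lid's top is 49 mm above the origin
- lid (a joint): the lid's hinge angle: 0 shut, grows to 1.8 as the front edge rises and goes over to the back (upright at 1.57). The hinge is stiff (0.1 N m): the lid stays where it is left. Open, it stands 108 mm above the rim
- lid_tab (a point): grip point on the blue tab that stands up from the middle of the lid's front edge; tab 10 mm thick along the box's y, 20 mm along the lid, 36 mm high. The point is 26 mm above the lid's top; with the lid shut it is 93 mm in front of the hinge line and 30 mm above it. With the fingers closing along the hinge line the tab can turn between them as the lid swings
- jar_teal: teal paint jar with red screw cap, round, 58 mm in diameter, 62 mm high, 0.16 kg; origin at the centre of its underside, z up. The two jars stand upright on the closed lid, one near each end, about 126 mm apart, either way round, with the bowl seen between them
- jar_white: white paint jar with red screw cap, round, 50 mm in diameter, 50 mm high, 0.13 kg; origin at the centre of its underside, z up. The table to the left of the box is always free for setting jars aside: at y = 0.43 m, x from 0.42 to 0.56 m (table edge at y = 0.48)
- orange_bowl: small bowl of orange paint, round, 62 mm in diameter at the rim and 44 mm at the foot, 25 mm high, 0.09 kg; origin at the centre of its underside, z up; inside the box, seen through the lid (brownish in its shade). Along the box's y there is over 55 mm of free floor on each side of it
- saucer: loose empty white saucer, 102 mm in diameter, 10 mm high; origin at the centre of its underside, z up. A bowl set on it stands about 7 mm above the table. It stands between the box and the robot, so near the open lid that a wide gripper should be turned clear of it
- green_bowl: bystander: small bowl of pale green paint, 62 mm in diameter, 25 mm high, on the table; origin at the centre of its underside; not to be moved
- water_dropper: bystander: round lime-green glazed water dropper, 71 mm in diameter and height; origin at the centre of its underside; not to be moved
- painted_bowl: bystander: white rice bowl upside down with a teal band, 128 mm in diameter, 59 mm high; origin at the centre of its underside; not to be moved. Apart from it a fixed row of plain white bowls stands left of the robot's base (x from -0.15 to 0.3, y from 0.27 to 0.45, up to 0.10 m high): an arm with a low shoulder can strike it as it swings to the middle; leaning the gripper to the left helps
Things that resemble listed ones, but are neither listed nor needed, are in the scene too. Leave any grey look-alike of the jar_teal alone.

How it is judged:
By the outcome, as a careful person would: the job done as asked, in the order asked, and still so for the second after the job is handed in, with the robot touching nothing.
It also fails if it takes over 144 s, if anything falls off the work surface, if the arm or the gripper's body presses on something with over 40 N, if the wrist force passes 120 N, or if a joint passes its speed limit or range.

## Working session

There is one attempt and no reset: what is moved stays moved. The work goes in short steps, Python scripts to look and compute and a shell command to move; the robot and the scene stay as the last step left them, time stands still between calls to the robot, and variables do not carry over. Pictures are saved under pics/ and viewed, and the job is handed in when it is done.

```bash
ls; mkdir -p pics
python3 - <<'E'
from bench import *
import cv2
s=sense();print(s)
for n in("side","top","wrist"):
    cv2.imwrite(f"pics/{n}0.png",cv2.cvtColor(snapshot(n),cv2.COLOR_RGB2BGR))
    print(n,calibration(n))
E
```

```text
pics
{'time': 0.0, 'joint_pos': array([ 6.82734800e+01,  7.51631901e+00,  8.53302063e+01, -1.10785363e-03,
        8.72620622e+01, -4.89165067e+00]), 'qd': array([-0.04159498,  0.10714738, -0.04282102,  0.0065054 ,  0.01851148,
       -0.02312393]), 'joint_efforts': array([-1.06146524e-04, -5.69419134e+01, -5.00545549e+01, -3.45280148e-05,
        1.49911753e-02,  1.04843596e-05]), 'tool_pos': array([173.53112017, 573.77087776, 230.22293395]), 'tcp_rot': array([-1.79991843e+02,  1.08286294e-01,  7.31651923e+01]), 'ft_force': array([0.31623917, 1.36289419, 0.32092356]), 'wrist_torque': array([-0.01534626, -0.01843869,  0.05303419]), 'finger_gap': 85.47035984767001}
side {'mtx': array([[390.17910742,   0.        , 243.60483722],
       [  0.        , 390.17910742, 195.38769255],
       [  0.        ,   0.        ,   1.        ]]), 'world_to_cam': array([[ 9.99983357e-01,  5.31458201e-04,  5.74480999e-03,
        -5.09709162e+02],
       [ 5.47986313e-03, -3.98946479e-01, -9.16957839e-01,
         1.13070154e+02],
       [ 1.80454696e-03,  9.16974059e-01, -3.98942752e-01,
         7.365
[... 446 characters left out ...]
+02],
       [ 1.66698542e-01, -1.12165568e-02, -9.85944108e-01,
         8.47424035e+02],
       [ 0.00000000e+00,  0.00000000e+00,  0.00000000e+00,
         1.00000000e+00]])}
wrist {'mtx': array([[321.33300744,   0.        , 257.27277335],
       [  0.        , 321.33300744, 192.29618043],
       [  0.        ,   0.        ,   1.        ]]), 'hand_eye': array([[ 9.99999675e-01, -7.45033164e-04, -3.09226520e-04,
        -8.95842793e-01],
       [ 7.99621500e-04,  9.66069294e-01,  2.58281783e-01,
        -6.53961426e+01],
       [ 1.06305752e-04, -2.58281946e-01,  9.66069576e-01,
        -1.43071368e+02],
       [ 0.00000000e+00,  0.00000000e+00,  0.00000000e+00,
         1.00000000e+00]])}
```

View pics/top0.png

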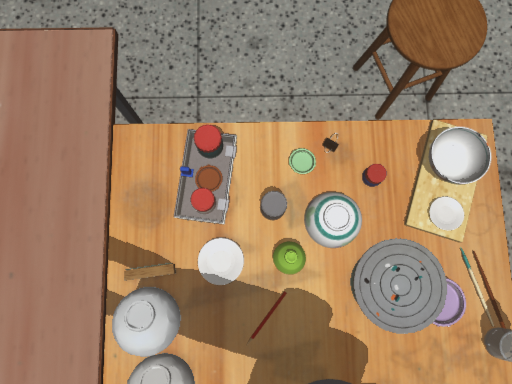

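View pics/side0.png

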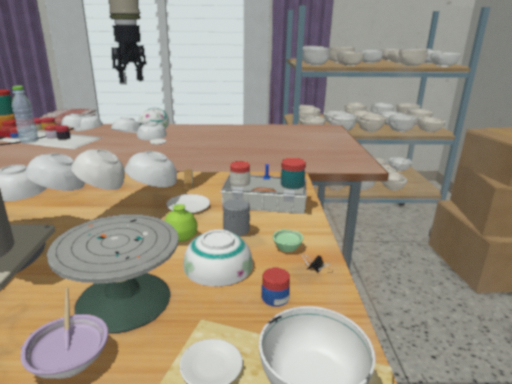

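View pics/wrist0.png

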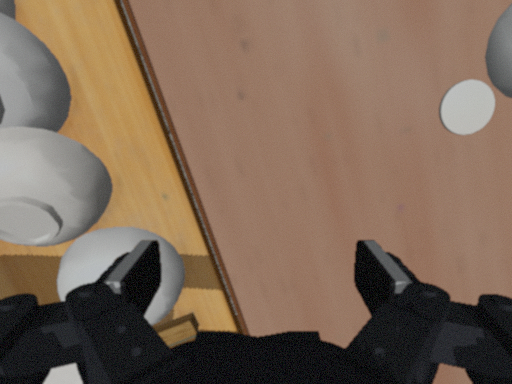

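```bash
cat > h.py <<'E'
from bench import *
import cv2, numpy as np
from scipy.spatial.transform import Rotation as R
def save(n,name,crop=None,k=1):
    im=snapshot(n); b=cv2.cvtColor(im,cv2.COLOR_RGB2BGR)
    if crop: x0,x1,y0,y1=crop; b=b[y0:y1,x0:x1]
    if k!=1: b=cv2.resize(b,None,fx=k,fy=k,interpolation=cv2.INTER_CUBIC)
    cv2.imwrite(f"pics/{name}.png",b); return im
def ray(n,px,s=None):
    c=calibration(n); d=np.linalg.inv(c["mtx"])@[px[0],px[1],1]
    if n=="wrist":
        Rt=R.from_euler("xyz",s["tcp_rot"],degrees=True).as_matrix(); H=c["hand_eye"]
        o=Rt@H[:3,3]+s["tool_pos"]; return o,Rt@H[:3,:3]@d
    W=c["world_to_cam"]; return -W[:3,:3].T@W[:3,3], W[:3,:3].T@d
def onz(n,px,z,s=None):
    o,d=ray(n,px,s); return o+d*(z-o[2])/d[2]
def proj(n,p,s=None):
    c=calibration(n)
    if n=="wrist":
        Rt=R.from_euler("xyz",s["tcp_rot"],degrees=True).as_matrix(); H=c["hand_eye"]
        q=H[:3,:3].T@(Rt.T@(np.array(p)-s["tool_pos"])-H[:3,3])
    else: q=c["world_to_cam"][:3,:3]@p+c["world_to_cam"][:3,3]
    q=c["mtx"]@q; return q[:2]/q[2]
def plan(t,yaw=None):
    """tool-frame shift in units (20mm) and turn units to reach TCP target"""
    s=sense(); Rt=R.from_euler("xyz",s["tcp_rot"],degrees=True).as_matrix()
    d=Rt.T@(np.array(t)-s["tool_pos"])/20
    print("t",round(s["time"],2),"tcp",s["tool_pos"].round(1),s["tcp_rot"].round(1),"shift units",d.round(2))
    if yaw is not None:
        dy=(yaw-s["tcp_rot"][2]+90)%180-90
        print("world yaw change",round(dy,1),"tool z turn units",round(-np.radians(dy)/.08,2))
E
python3 - <<'E'
from h import *
im=cv2.cvtColor(cv2.imread("pics/top0.png"),cv2.COLOR_BGR2HSV)
b=cv2.imread("pics/top0.png")[110:300,100:360]
cv2.imwrite("pics/topz.png",cv2.resize(b,None,fx=3,fy=3,interpolation=cv2.INTER_CUBIC))
m=((im[...,0]<5)|(im[...,0]>172))&(im[...,1]>150)&(im[...,2]>110)
m=m.astype(np.uint8)*255; m[:,:170]=0;m[:,250:]=0
for c in cv2.findContours(m,cv2.RETR_EXTERNAL,cv2.CHAIN_APPROX_NONE)[0]:
    if cv2.contourArea(c)>60: print("red",cv2.minEnclosingCircle(c),cv2.contourArea(c),cv2.boundingRect(c))
m=cv2.inRange(im,(100,120,60),(130,255,255)); m[:,250:]=0
for c in cv2.findContours(m,cv2.RETR_EXTERNAL,cv2.CHAIN_APPROX_NONE)[0]:
    if cv2.contourArea(c)>5: print("blue",cv2.boundingRect(c),c[:,0].mean(0))
print(onz("top",(208,135),111),onz("top",(203,199),99),onz("top",(221,261),9),onz("top",(302,161),25))
for p in [(189,129),(237,135),(223,222),(175,217)]: print(onz("top",p,47))
E
```

```text
red ((202.2441864013672, 198.91860961914062), 11.546622276306152) 382.0 (191, 188, 23, 23)
red ((207.3000030517578, 137.5), 13.384416580200195) 512.5 (194, 125, 27, 26)
blue (181, 169, 12, 8) [187.67647059 173.44117647]
blue (181, 167, 8, 5) [184.5 168.6]
[629.49158096 244.05480452 111.        ] [497.93194585 255.52459367  99.        ] [374.29910289 226.02011471   9.        ] [594.00668728  40.70167081  25.        ]
[665.91274006 292.8779366   47.        ]
[650.20744998 186.12158214  47.        ]
[456.17434078 218.55759403  47.        ]
[468.85516128 321.48092362  47.        ]
```

View pics/topz.png

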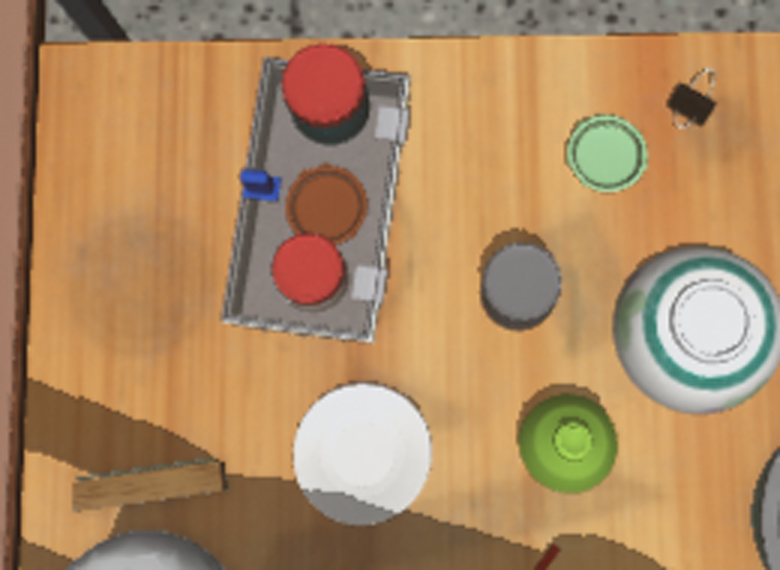

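Run:
```python
import bench
print([n for n in dir(bench) if n[0]!='_'])
print(getattr(bench,'hold_point_z',None))
from h import *
plan([500,262,300],81)
t=onz("top",(207.3,138),111);w=onz("top",(202.4,199.3),99);print(t,w,np.hypot(*(t-w)[:2]))
```

```text
['PlanningError', 'calibration', 'hand_in', 'hold_point_z', 'sense', 'snapshot']
18.700000000000003
t 0.15 tcp [173.6 573.9 230.4] [-1.80e+02  1.00e-01  7.32e+01] shift units [-10.21  20.14  -3.47]
world yaw change 7.8 tool z turn units -1.71
[623.07905591 245.49748035 111.        ] [497.33408453 256.74331614  99.        ] 126.24684807165916
```

```bash
python3 -m pendant '[[[-0.4,0.9,-0.4,-0.3],[-0.4,0.9,-0.4,-0.3],[-0.4,0.9,-0.4,-0.3],[-0.4,0.9,-0.4,-0.3],[-0.4,0.9,-0.4,-0.3],[-0.5,0.9,-0.4,-0.2],[-0.5,0.9,-0.4,0],[-0.5,0.9,-0.3,0],[-0.5,0.9,-0.3,0],[-0.5,0.9,-0.1,0]]]' 1
python3 -c "from h import *
plan([500,262,300],81)"
```

```text
time: 0.98
tool_pos: [333.9, 445.1, 297.6]
tcp_rot: [-179.7, 0.6, 81.8]
ft_force: [1.0, -0.8, -0.4]
finger_gap: 85.6
t 0.98 tcp [333.9 445.1 297.6] [-179.7    0.6   81.8] shift units [-7.87  9.53 -0.09]
world yaw change -0.8 tool z turn units 0.17
```

```bash
python3 -m pendant '[[[-0.9,1,0,0],[-0.9,1,0,0],[-0.9,1,0,0],[-0.9,1,0,0],[-0.9,1,0,0],[-0.9,1,0,0],[-0.9,1,0,0],[-0.9,1,0,0],[-0.7,1,0,0.1],[0,0,0,0]]]'
python3 - <<'E'
from h import *
plan([500,262,300],81)
s=sense(); save("wrist","w1",k=1.5)
print(s["tool_pos"],s["tcp_rot"])
E
```

```text
time: 1.82
tool_pos: [497.3, 250.5, 296.1]
tcp_rot: [-179.6, 0.8, 81.2]
ft_force: [0.8, 0.2, -0.3]
finger_gap: 85.2
t 1.82 tcp [497.3 250.5 296.1] [-179.6    0.8   81.2] shift units [ 0.58  0.04 -0.21]
world yaw change -0.2 tool z turn units 0.05
[497.30065167 250.5265811  296.06179317] [-179.60097557    0.78284365   81.22740075]
```

View pics/w1.png

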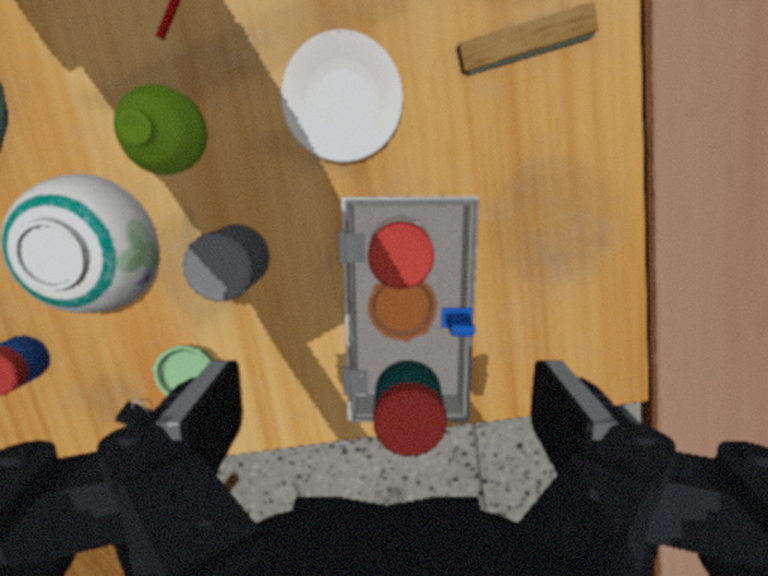

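Run:
```python
from h import *
s={"tool_pos":np.array([497.30,250.53,296.06]),"tcp_rot":np.array([-179.60,0.783,81.227])}
im=cv2.resize(cv2.imread("pics/w1.png"),(512,384),interpolation=cv2.INTER_AREA); hsv=cv2.cvtColor(im,cv2.COLOR_BGR2HSV)
def blobs(m,amin,lab):
    for c in cv2.findContours(m,cv2.RETR_EXTERNAL,cv2.CHAIN_APPROX_NONE)[0]:
        if cv2.contourArea(c)>amin:
            print(lab,np.round(cv2.minEnclosingCircle(c)[0],1),cv2.fitEllipse(c)); yield cv2.fitEllipse(c)[0]
m=(((hsv[...,0]<5)|(hsv[...,0]>172))&(hsv[...,1]>150)).astype(np.uint8)*255; m[:,:200]=0;m[:,350:]=0
for p in blobs(m,300,"red"): print(onz("wrist",p,111,s),onz("wrist",p,99,s))
m=cv2.inRange(hsv,(0,0,120),(180,60,255)); m[115:]=0; m[:,:180]=0;m[:,280:]=0
for p in blobs(m,800,"saucer"): print(onz("wrist",p,9,s))
m=cv2.inRange(hsv,(100,120,60),(130,255,255)); m[:,:280]=0;m[:,330:]=0;m[240:]=0
for p in blobs(m,30,"tab"): print(p)
# box corners
for p in [(342,200),(478,198),(468,418),(348,421)]:
    print(onz("wrist",np.array(p)/1.5,45,s))
# bowl rim at z 31
print("bowl",onz("wrist",np.array((402,308))/1.5,31,s), onz("top",(100+327/3,110+205/3),31))
```

```text
red [272.8 278.8] ((272.76556396484375, 278.8873596191406), (46.43386459350586, 46.58807373046875), 137.6129913330078)
[620.39491034 245.70576391 111.        ] [627.21328252 245.13003228  99.        ]
red [267.1 169.7] ((266.9438171386719, 169.7316131591797), (40.84847640991211, 42.952659606933594), 172.9707489013672)
[494.9952902  257.51217717 111.        ] [497.23383455 257.36763775  99.        ]
saucer [227.5  63.5] ((227.50711059570312, 63.5405387878418), (80.38297271728516, 88.51658630371094), 171.7770538330078)
[372.72105108 227.08107423   9.        ]
tab [305.  213.5] ((305.40106201171875, 213.46116638183594), (18.77464485168457, 22.24437141418457), 122.60723876953125)
(305.40106201171875, 213.46116638183594)
[455.88374117 216.58072701  45.        ]
[471.00832617 325.13453027  45.        ]
[665.32937828 295.3658328   45.        ]
[652.46167787 187.01177545  45.        ]
bowl [557.56321165 250.94181303  31.        ] [556.21347597 250.05511349  31.        ]
```

```bash
python3 -m pendant '[[[0.1,0,0.5,0],[0.1,0,0.9,0],[0.1,0,0.9,0],[0,0,0.9,0],[0,0,0.9,0],[0,0,0.9,0],[0,0,0.9,0],[0,0,0.9,0],[0,0,0.2,0],[0,0,0,0]]]'
python3 -c "from h import *
plan([497.3,257,60],81.3)"
```

```text
time: 2.7
tool_pos: [486.9, 265.1, 143.5]
tcp_rot: [-179.3, 0.7, 81.8]
ft_force: [0.6, 0.5, 0.3]
finger_gap: 85.4
t 2.7 tcp [486.9 265.1 143.5] [-179.3    0.7   81.8] shift units [-0.28  0.63  4.17]
world yaw change -0.5 tool z turn units 0.12
```

```bash
python3 -m pendant '[[[-0.1,0.3,0,0.1],[-0.1,0.3,0,0],[0,0.1,0,0],[0,0,0,0],[0,0,0,0],[0,0,0,0],[0,0,0,0],[0,0,0,0],[0,0,0,0],[0,0,0,0]]]'
python3 -c "from h import *
plan([497.3,257,60],81.3)
print(sense()['tcp_rot'])"
```

```text
time: 3.53
tool_pos: [503.9, 260.8, 149.2]
tcp_rot: [-179.7, 0.4, 81.4]
ft_force: [0.6, -0.6, -0.2]
finger_gap: 85.4
t 3.53 tcp [503.9 260.8 149.2] [-179.7    0.4   81.4] shift units [-0.2  -0.27  4.46]
world yaw change -0.1 tool z turn units 0.02
[-179.65284494    0.43443438   81.3862464 ]
```

```bash
python3 -m pendant '[[[-0.1,-0.1,0.3,0],[-0.1,-0.1,0.5,0],[0,-0.1,0.5,0],[0,0,0.5,0],[0,0,0.5,0],[0,0,0.5,0],[0,0,0.4,0],[0,0,0.2,0],[0,0,0,0],[0,0,0,0]]]'
python3 -c "from h import *
plan([497.3,257,60],81.3)"
```

```text
time: 4.37
tool_pos: [493.3, 255.9, 70.4]
tcp_rot: [-179.4, 0.6, 81.4]
ft_force: [0.1, 0.7, 0.5]
finger_gap: 85.6
t 4.37 tcp [493.3 255.9  70.4] [-179.4    0.6   81.4] shift units [0.09 0.19 0.52]
world yaw change -0.1 tool z turn units 0.02
```

```bash
python3 -m pendant '[[[0.1,0.1,0.2,0],[0,0.1,0.2,0],[0,0,0.1,0],[0,0,0,0],[0,0,0,0],[0,0,0,0],[0,0,0,0],[0,0,0,0],[0,0,0,0],[0,0,0,0]]]'
python3 - <<'E'
from h import *
plan([497.3,257,60],81.3)
save("side","s1",(180,330,120,230),5)
E
```

```text
time: 5.2
tool_pos: [500.2, 258.3, 62.2]
tcp_rot: [-179.6, 0.5, 81.4]
ft_force: [0.3, -0.5, 0.5]
finger_gap: 85.4
t 5.2 tcp [500.2 258.3  62.2] [-179.6    0.5   81.4] shift units [-0.08 -0.14  0.11]
world yaw change -0.1 tool z turn units 0.02
```

View pics/s1.png

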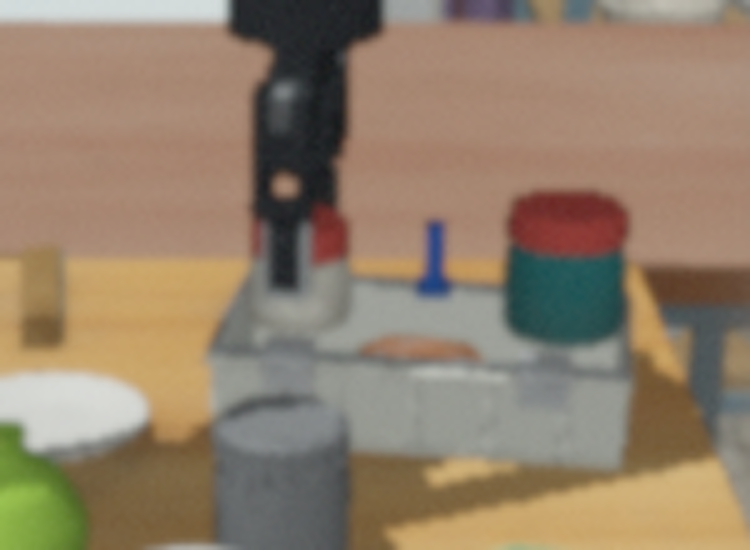

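Run:
```python
from h import *
s=sense();print(s["tool_pos"],s["tcp_rot"])
save("top","t1",(150,270,100,240),4)
save("wrist","w2",(130,390,140,384),3)
```

```text
[500.25869101 258.29626136  62.16997461] [-179.61454602    0.45376655   81.40288938]
```

View pics/t1.png

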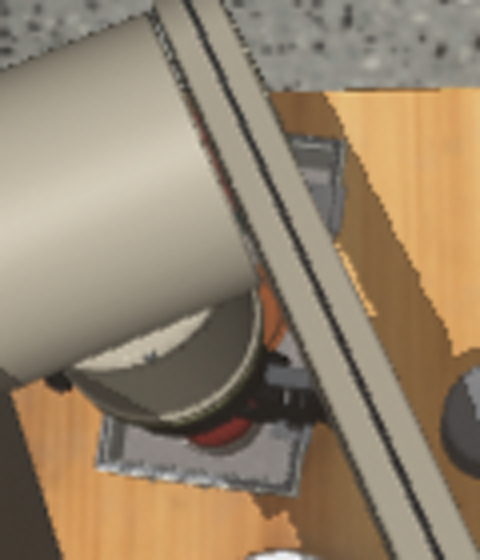

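View pics/w2.png

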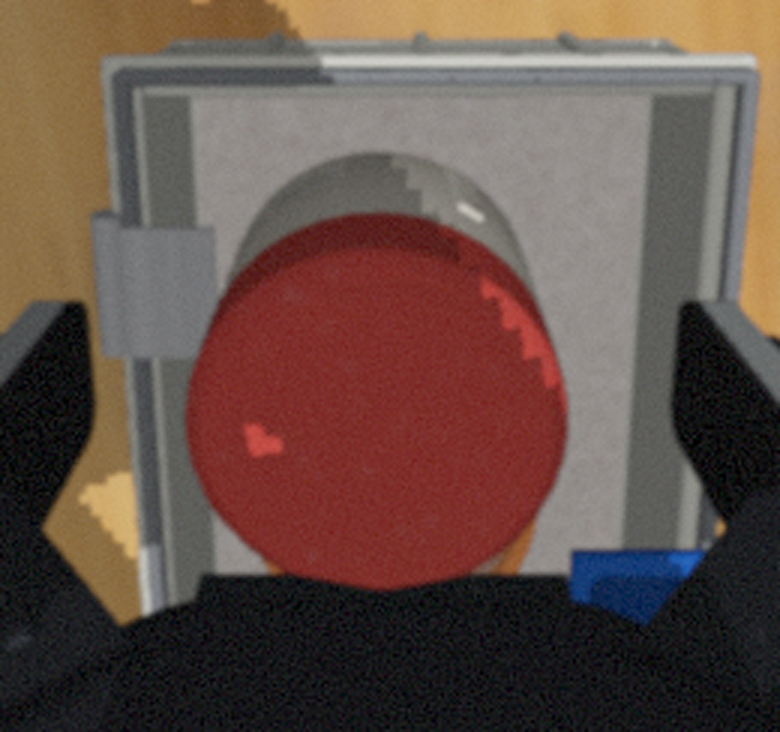

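Run:
```python
from h import *
s=sense()
print(onz("wrist",(130+(378-1)/3,140+(400-1)/3),99,s))
# cap circle fit: left188 right 566, top 215(far edge), bottom ~590
for u,v in((188,410),(566,410),(378,215),(378,590)): print(onz("wrist",(130+u/3,140+v/3),99,s))
```

```text
[493.8178157  257.98433215  99.        ]
[491.90627661 234.79007931  99.        ]
[498.66451416 280.64476368  99.        ]
[470.50228744 261.67775774  99.        ]
[520.82976689 253.97225943  99.        ]
```

```bash
python3 -m pendant '[[[0,0,0,0],[0,0,0,0],[0,0,0,0],[0,0,0,0],[0,0,0,0],[0,0,0,0],[0,0,0,0],[0,0,0,0],[0,0,0,0],[0,0,0,0]]]' -1 40
python3 -m pendant '[[[0,0,0,0],[0,0,0,0],[0,0,0,0],[0,0,-0.2,0],[0,0,-0.2,0],[0,0,-0.3,0],[0,0,-0.4,0],[0,0,-0.4,0],[0,0,-0.4,0],[0,0,-0.2,0]]]'
python3 -c "from h import *
plan([440,430,140],81.3)"
```

```text
time: 6.18
tool_pos: [500.3, 258.3, 62.5]
tcp_rot: [-179.6, 0.5, 81.4]
ft_force: [-0.6, -0.4, 1.0]
finger_gap: 47.7
time: 7.02
tool_pos: [499.5, 258.1, 107.1]
tcp_rot: [-179.5, 0.5, 81.4]
ft_force: [0.6, -0.1, -0.9]
finger_gap: 47.7
t 7.02 tcp [499.5 258.1 107.1] [-179.5    0.5   81.4] shift units [ 8.04 -4.24 -1.68]
world yaw change -0.1 tool z turn units 0.02
```

```bash
python3 -m pendant '[[[0.5,-0.3,-0.3,0],[0.8,-0.4,-0.3,0],[1,-0.5,-0.3,0],[1,-0.5,-0.2,0],[1,-0.5,-0.2,0],[1,-0.5,-0.1,0],[1,-0.5,0,0],[0.8,-0.4,0,0],[0.4,-0.2,0,0],[0.1,0,0,0]]]'
python3 -m pendant '[[[0,0,0,0],[0,0,0,0],[0,0,0,0],[0,0,0,0],[0,0,0.2,0],[0,0,0.4,0],[0,0,0.5,0],[0,0,0.5,0],[0,0,0.4,0],[0,0,0.2,0]]]'
python3 -c "from h import *
plan([440,430,15],81.3)"
```

```text
time: 7.85
tool_pos: [444.1, 432.9, 144.1]
tcp_rot: [-179.8, 0.1, 81.2]
ft_force: [-0.5, -0.4, -1.2]
finger_gap: 47.5
time: 8.68
tool_pos: [445.9, 428.8, 96.0]
tcp_rot: [-179.8, 0.2, 81.0]
ft_force: [0.2, -0.1, -2.0]
finger_gap: 47.7
t 8.68 tcp [445.9 428.8  96. ] [-179.8    0.2   81. ] shift units [ 0.03 -0.29  4.05]
world yaw change 0.3 tool z turn units -0.07
```

```bash
python3 -m pendant '[[[0,0,0.3,0],[0,0,0.5,0],[0,0,0.5,0],[0,0,0.5,0],[0,0,0.5,0],[0,0,0.5,0],[0,0,0.3,0],[0,0,0.2,0],[0,0,0.1,0],[0,0,0,0]]]'
python3 -m pendant '[[[0,0,0,0],[0,0,0,0],[0,0,0.1,0],[0,0,0.1,0],[0,0,0.1,0],[0,0,0,0],[0,0,0,0],[0,0,0,0],[0,0,0,0],[0,0,0,0]]]'
```

```text
time: 9.52
tool_pos: [443.3, 427.0, 16.5]
tcp_rot: [-179.6, 0.5, 81.0]
ft_force: [0.2, 0.6, -0.5]
finger_gap: 47.9
time: 10.35
tool_pos: [445.7, 428.9, 14.1]
tcp_rot: [-179.8, 0.2, 81.0]
ft_force: [0.7, -0.2, -0.9]
finger_gap: 47.4
```

```bash
python3 -m pendant '[[[0,0,0.1,0],[0,0,0.1,0],[0,0,0,0],[0,0,0,0],[0,0,0,0],[0,0,0,0],[0,0,0,0],[0,0,0,0],[0,0,0,0],[0,0,0,0]]]'
```

```text
time: 11.18
tool_pos: [446.3, 429.3, 13.6]
tcp_rot: [-179.9, 0.2, 81.0]
ft_force: [-0.6, -1.0, 0.5]
finger_gap: 48.0
```

```bash
python3 -m pendant '[[[0,0,0,0],[0,0,0,0],[0,0,0,0],[0,0,0,0],[0,0,0,0],[0,0,0,0],[0,0,0,0],[0,0,0,0],[0,0,0,0],[0,0,0,0]]]' 1
python3 -m pendant '[[[0,0,-0.3,0],[0,0,-0.5,0],[0,0,-0.8,0],[0,0,-1,0],[0,0,-1,0],[0,0,-1,0],[0,0,-1,0],[0,0,-1,0],[0,0,-0.6,0],[0,0,-0.2,0]]]'
python3 -c "from h import *
plan([622,246.5,160],81.3)"
```

```text
time: 12.02
tool_pos: [446.5, 429.5, 13.6]
tcp_rot: [-179.9, 0.2, 81.0]
ft_force: [0.8, -1.2, -0.2]
finger_gap: 85.0
time: 12.85
tool_pos: [446.0, 429.1, 173.9]
tcp_rot: [-179.9, 0.2, 81.0]
ft_force: [-0.0, -0.2, -0.4]
finger_gap: 85.3
t 12.85 tcp [446.  429.1 173.9] [-179.9    0.2   81. ] shift units [-7.65 10.12  0.7 ]
world yaw change 0.3 tool z turn units -0.06
```

```bash
python3 -m pendant '[[[-0.4,0.5,0,0],[-0.7,0.9,0,0],[-0.8,1,0,0],[-0.8,1,0,0],[-0.8,1,0,0],[-0.8,1,0,0],[-0.8,1,0,0],[-0.8,1,0,0],[-0.7,1,0,0],[-0.6,0.9,0,0]]]'
python3 -m pendant '[[[-0.4,0.6,0,0],[-0.1,0.2,0,0],[0,0,0,0],[0,0,0,0],[0,0,0,0],[0,0,0,0],[0,0,0,0],[0,0,0,0],[0,0,0,0],[0,0,0,0]]]'
python3 - <<'E'
from h import *
plan([622.5,246.5,75],81.3)
s=sense(); save("wrist","w3",(130,390,140,384),3)
print(s["tool_pos"],s["tcp_rot"])
E
```

```text
time: 13.68
tool_pos: [611.1, 247.1, 165.6]
tcp_rot: [-179.4, 0.5, 81.5]
ft_force: [0.2, 0.3, -0.8]
finger_gap: 85.3
time: 14.52
tool_pos: [624.1, 232.2, 160.2]
tcp_rot: [-179.0, 0.7, 81.4]
ft_force: [1.1, -0.3, 0.2]
finger_gap: 85.1
t 14.52 tcp [624.1 232.2 160.2] [-179.     0.7   81.4] shift units [ 0.74 -0.11  4.25]
world yaw change -0.1 tool z turn units 0.03
[624.07727844 232.19993321 160.20890359] [-178.99075955    0.65017001   81.44043351]
```

View pics/w3.png

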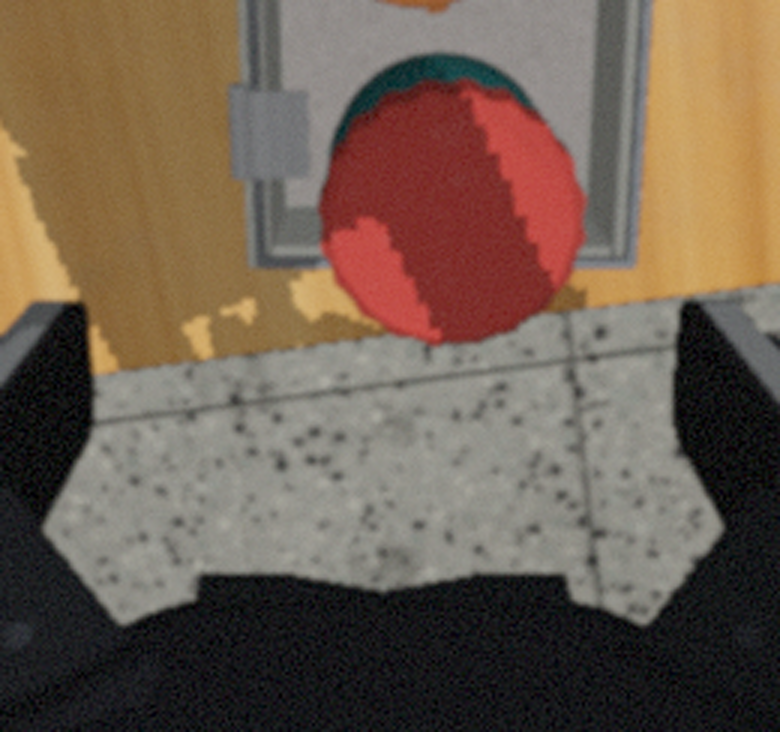

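```bash
python3 - <<'E'
from h import *
s=sense()
print(onz("wrist",(130+452.5/3-.3,140+212/3-.3),111,s))
E
python3 -m pendant '[[[0.2,0,0,0],[0.2,0,0.2,0],[0.2,0,0.4,0],[0.1,0,0.5,0],[0,0,0.5,0],[0,0,0.5,0],[0,0,0.4,0],[0,0,0.2,0],[0,0,0,0],[0,0,0,0]]]'
python3 -c "from h import *
plan([622.5,246.5,72],81.3)"
```

```text
[622.90179583 245.72437643 111.        ]
time: 15.4
tool_pos: [623.5, 247.0, 97.3]
tcp_rot: [-178.8, 0.7, 81.5]
ft_force: [0.2, 0.5, -0.0]
finger_gap: 85.4
t 15.4 tcp [623.5 247.   97.3] [-178.8    0.7   81.5] shift units [-0.01 -0.02  1.27]
world yaw change -0.2 tool z turn units 0.04
```

```bash
python3 -m pendant '[[[0,0,0.2,0],[0,0,0.3,0],[0,0,0.3,0],[0,0,0.2,0],[0,0,0.1,0],[0,0,0,0],[0,0,0,0],[0,0,0,0],[0,0,0,0],[0,0,0,0]]]'
python3 -c "from h import *
plan([622.5,246.5,72],81.3)"
```

```text
time: 16.23
tool_pos: [624.4, 246.7, 75.1]
tcp_rot: [-179.0, 0.7, 81.4]
ft_force: [0.0, 0.3, 1.1]
finger_gap: 85.6
t 16.23 tcp [624.4 246.7  75.1] [-179.     0.7   81.4] shift units [-0.02 -0.09  0.16]
world yaw change -0.1 tool z turn units 0.03
```

```bash
python3 -m pendant '[[[0,0,0.2,0],[0,0,0.2,0],[0,0,0.1,0],[0,0,0,0],[0,0,0,0],[0,0,0,0],[0,0,0,0],[0,0,0,0],[0,0,0,0],[0,0,0,0]]]'
python3 -m pendant '[[[0,0,0,0],[0,0,0,0],[0,0,0,0],[0,0,0,0],[0,0,0,0],[0,0,0,0],[0,0,0,0],[0,0,0,0],[0,0,0,0],[0,0,0,0]]]' -1 40
python3 -c "from h import *
print(sense()['tool_pos'],sense()['tcp_rot'])"
```

```text
time: 17.07
tool_pos: [624.6, 246.8, 64.6]
tcp_rot: [-179.0, 0.6, 81.4]
ft_force: [-0.4, -0.1, 0.1]
finger_gap: 85.4
time: 17.9
tool_pos: [624.9, 246.8, 65.3]
tcp_rot: [-179.0, 0.6, 81.4]
ft_force: [0.1, 0.3, -0.7]
finger_gap: 56.1
[624.94480694 246.84313311  65.31013307] [-179.04858077    0.6194167    81.43039576]
```

```bash
python3 -m pendant '[[[0,0,-0.2,0],[0,0,-0.3,0],[0,0,-0.4,0],[0,0,-0.5,0],[0,0,-0.6,0],[0,0,-0.6,0],[0,0,-0.5,0],[0,0,-0.3,0],[0.2,-0.1,0,0],[0.4,-0.2,0,0]]]'
python3 -c "from h import *
plan([552,430,140],81.3)"
```

```text
time: 18.73
tool_pos: [623.1, 259.5, 142.7]
tcp_rot: [-179.2, 0.6, 81.3]
ft_force: [0.1, 0.1, -1.6]
finger_gap: 56.0
t 18.73 tcp [623.1 259.5 142.7] [-179.2    0.6   81.3] shift units [ 7.89 -4.8   0.12]
world yaw change -0.0 tool z turn units 0.0
```

```bash
python3 -m pendant '[[[0.7,-0.4,0,0],[0.9,-0.6,0,0],[1,-0.6,0,0],[1,-0.6,0,0],[1,-0.6,0,0],[1,-0.6,0,0],[0.7,-0.4,0,0],[0.4,-0.2,0,0],[0.2,-0.1,0,0],[0,0,0,0]]]'
python3 -m pendant '[[[0,0,0.2,0],[0,0,0.4,0],[0,0,0.5,0],[0,0,0.5,0],[0,0,0.5,0],[0,0,0.5,0],[0,0,0.4,0],[0,0,0.3,0],[0,0,0.1,0],[0,0,0,0]]]'
python3 -c "from h import *
plan([552,430,18],81.3)"
```

```text
time: 19.57
tool_pos: [548.8, 426.0, 134.7]
tcp_rot: [-178.6, 0.8, 81.6]
ft_force: [0.8, 0.1, -1.8]
finger_gap: 56.2
time: 20.4
tool_pos: [547.5, 419.1, 55.4]
tcp_rot: [-178.4, 1.1, 81.3]
ft_force: [0.1, -0.6, -1.2]
finger_gap: 55.9
t 20.4 tcp [547.5 419.1  55.4] [-178.4    1.1   81.3] shift units [0.61 0.19 1.86]
world yaw change 0.0 tool z turn units -0.0
```

```bash
python3 -m pendant '[[[0.2,0,0.2,0],[0.2,0,0.4,0],[0.1,0,0.4,0],[0.1,0,0.3,0],[0,0,0.2,0],[0,0,0.1,0],[0,0,0,0],[0,0,0,0],[0,0,0,0],[0,0,0,0]]]'
python3 -c "from h import *
plan([552,430,16],81.3)"
```

```text
time: 21.23
tool_pos: [549.3, 433.1, 21.3]
tcp_rot: [-178.5, 1.0, 81.3]
ft_force: [0.4, -0.4, -1.1]
finger_gap: 55.9
t 21.23 tcp [549.3 433.1  21.3] [-178.5    1.    81.3] shift units [-0.13  0.16  0.26]
world yaw change -0.0 tool z turn units 0.01
```

```bash
python3 -m pendant '[[[0,0,0.1,0],[0,0,0.1,0],[0,0,0.1,0],[0,0,0,0],[0,0,0,0],[0,0,0,0],[0,0,0,0],[0,0,0,0],[0,0,0,0],[0,0,0,0]]]'
```

```text
time: 22.07
tool_pos: [550.3, 433.4, 16.6]
tcp_rot: [-178.6, 0.9, 81.3]
ft_force: [-0.1, 0.0, -1.5]
finger_gap: 55.8
```

```bash
python3 -m pendant '[[[0,0,0.1,0],[0,0,0.1,0],[0,0,0,0],[0,0,0,0],[0,0,0,0],[0,0,0,0],[0,0,0,0],[0,0,0,0],[0,0,0,0],[0,0,0,0]]]'
python3 -m pendant '[[[0,0,0,0],[0,0,0,0],[0,0,0,0],[0,0,0,0],[0,0,0,0],[0,0,0,0],[0,0,0,0],[0,0,0,0],[0,0,0,0],[0,0,0,0]]]' 1
```

```text
time: 22.9
tool_pos: [550.6, 433.7, 16.5]
tcp_rot: [-178.7, 0.9, 81.3]
ft_force: [0.0, -0.1, 0.5]
finger_gap: 56.3
time: 23.73
tool_pos: [551.4, 434.2, 17.5]
tcp_rot: [-178.7, 0.8, 81.3]
ft_force: [-0.4, -0.3, -0.2]
finger_gap: 85.5
```

```bash
python3 -m pendant '[[[0,0,-0.3,0],[0,0,-0.5,0],[0,0,-0.8,0],[0,0,-1,0],[0,0,-1,0],[0,0,-1,0],[0,0,-1,0],[0,0,-1,0],[0,0,-0.8,0],[0,0,-0.3,0]]]'
python3 - <<'E'
from h import *
print(sense()['joint_pos'].round(1))
plan([567,296,180],-8.7)
im=cv2.cvtColor(cv2.imread("pics/top0.png"),cv2.COLOR_BGR2HSV)
m=cv2.inRange(im,(100,120,60),(130,255,255)); m[:,250:]=0
ys,xs=np.where(m>0); print(sorted(zip(xs,ys))[:12])
E
```

```text
time: 24.57
tool_pos: [554.0, 435.1, 183.4]
tcp_rot: [-178.7, 0.9, 81.3]
ft_force: [0.6, 0.8, 1.5]
finger_gap: 85.8
[ 33.8  26.5  67.5   0.3  87.5 -47.5]
t 24.57 tcp [554.  435.1 183.4] [-178.7    0.9   81.3] shift units [-6.77  1.7   0.23]
world yaw change 90.0 tool z turn units -19.63
[(np.int64(181), np.int64(167)), (np.int64(181), np.int64(168)), (np.int64(181), np.int64(169)), (np.int64(181), np.int64(170)), (np.int64(181), np.int64(173)), (np.int64(181), np.int64(174)), (np.int64(181), np.int64(175)), (np.int64(182), np.int64(167)), (np.int64(182), np.int64(168)), (np.int64(182), np.int64(169)), (np.int64(182), np.int64(170)), (np.int64(182), np.int64(173))]
```

```bash
python3 -m pendant '[[[-0.3,0.1,0,1],[-0.5,0.1,0,1],[-0.5,0,0,1],[-0.5,0,0,1],[-0.4,-0.1,0,1],[-0.4,0.2,0,1],[-0.4,0.3,0,1],[-0.3,0.3,0,1],[-0.3,0.3,0,1],[-0.3,0.4,0,1]]]' -0.2 20
python3 -m pendant '[[[0,0.2,0,1],[0,0.2,0,1],[0,0.2,0,1],[0,0.2,0,1],[0,0.1,0,1],[0,0,0,1],[0,0,0,1],[0,0,0,0.7],[0,0,0,0.3],[0,0,0,0]]]'
python3 -c "from h import *
plan([567,296,180],-8.7)"
```

```text
time: 25.4
tool_pos: [541.9, 347.3, 192.1]
tcp_rot: [-179.7, 1.0, 33.6]
ft_force: [-0.4, 0.2, -0.5]
finger_gap: 34.0
time: 26.23
tool_pos: [548.8, 326.7, 193.1]
tcp_rot: [179.5, 1.0, -5.4]
ft_force: [0.3, 0.2, -0.1]
finger_gap: 34.5
t 26.23 tcp [548.8 326.7 193.1] [179.5   1.   -5.4] shift units [1.06 1.44 0.65]
world yaw change -3.3 tool z turn units 0.72
```

Look from here before the fine approach.

```bash
python3 -m pendant '[[[0.2,0,0,0.4],[0.3,0,0,0.3],[0.3,0,0,0],[0.2,0,0,0],[0,0,0,0],[0,0,0,0],[0,0,0,0],[0,0,0,0],[0,0,0,0],[0,0,0,0]]]'
python3 - <<'E'
from h import *
plan([567,296,80],-8.7)
s=sense(); im=save("wrist","w4",k=1.5)
im=cv2.cvtColor(im,cv2.COLOR_RGB2HSV)
m=cv2.inRange(im,(100,120,40),(130,255,255))
for c in cv2.findContours(m,cv2.RETR_EXTERNAL,cv2.CHAIN_APPROX_NONE)[0]:
    if cv2.contourArea(c)>30: print(cv2.boundingRect(c),cv2.minAreaRect(c),[onz("wrist",cv2.minAreaRect(c)[0],z,s).round(1) for z in (49,75,85)])
E
```

```text
time: 27.07
tool_pos: [569.8, 323.6, 192.6]
tcp_rot: [179.5, 1.0, -8.4]
ft_force: [1.1, -0.9, -1.4]
finger_gap: 34.2
t 27.07 tcp [569.8 323.6 192.6] [179.5   1.   -8.4] shift units [0.16 1.33 5.64]
world yaw change -0.3 tool z turn units 0.06
(253, 195, 18, 35) ((261.5, 212.0), (34.0, 17.0), 90.0) [array([566. , 290.8,  49. ]), array([567.4, 299.7,  75. ]), array([567.9, 303.1,  85. ])]
```

View pics/w4.png

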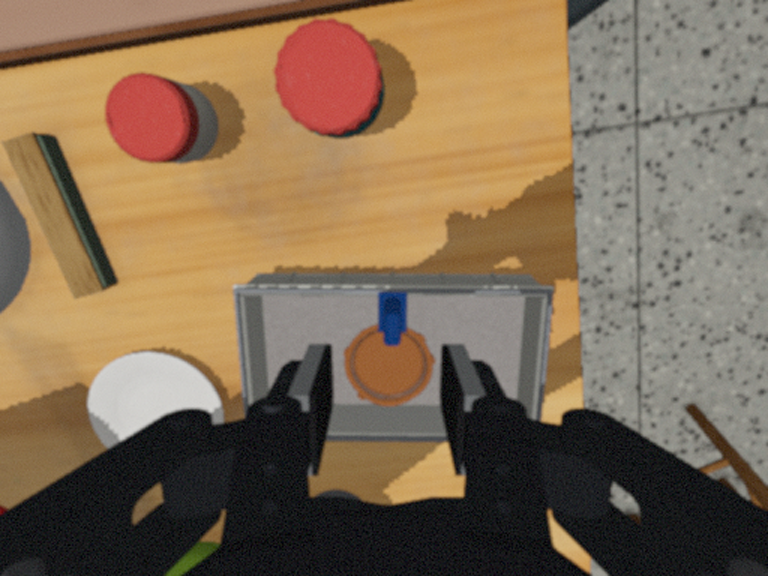

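Run:
```python
from h import *
s=sense()
for p in((392,320),(392,345),(392,332)): print(p,onz("wrist",(p[0]/1.5-.2,p[1]/1.5-.2),85,s).round(1))
for p in((236,288),(552,292)): print(onz("wrist",(p[0]/1.5-.2,p[1]/1.5-.2),47,s).round(1))
print(onz("wrist",(389/1.5,364/1.5),31,s))
```

```text
(392, 320) [567.5 302.2  85. ]
(392, 345) [565.4 287.7  85. ]
(392, 332) [566.5 295.3  85. ]
[472.1 323.7  47. ]
[665.8 293.3  47. ]
[558.02510154 252.19881313  31.        ]
```

```bash
python3 -m pendant '[[[0,0.3,0.2,0.1],[0,0.4,0.4,0],[0,0.4,0.5,0],[0,0.2,0.5,0],[0,0,0.5,0],[0,0,0.5,0],[0,0,0.4,0],[0,0,0.3,0],[0,0,0.1,0],[0,0,0,0]]]'
python3 -c "from h import *
plan([567,296,58],-8.7)"
```

```text
time: 27.95
tool_pos: [562.5, 294.1, 116.4]
tcp_rot: [179.4, 1.1, -8.9]
ft_force: [-0.2, -0.1, 0.3]
finger_gap: 33.7
t 27.95 tcp [562.5 294.1 116.4] [179.4   1.1  -8.9] shift units [ 0.27 -0.16  2.91]
world yaw change 0.2 tool z turn units -0.05
```

```bash
python3 -m pendant '[[[0.1,-0.1,0.2,0],[0.1,0,0.4,0],[0,0,0.5,0],[0,0,0.5,0],[0,0,0.5,0],[0,0,0.4,0],[0,0,0.2,0],[0,0,0.1,0],[0,0,0,0],[0,0,0,0]]]'
python3 -c "from h import *
plan([567,296,58],-8.7)"
```

```text
time: 28.78
tool_pos: [566.0, 296.0, 54.0]
tcp_rot: [179.4, 1.1, -8.9]
ft_force: [0.2, 0.2, 0.2]
finger_gap: 34.2
t 28.78 tcp [566. 296.  54.] [179.4   1.1  -8.9] shift units [ 0.05 -0.01 -0.2 ]
world yaw change 0.2 tool z turn units -0.03
```

```bash
python3 -m pendant '[[[0,0,-0.1,0],[0,0,-0.1,0],[0,0,0,0],[0,0,0,0],[0,0,0,0],[0,0,0,0],[0,0,0,0],[0,0,0,0],[0,0,0,0],[0,0,0,0]]]'
python3 -m pendant '[[[0,0,0,0],[0,0,0,0],[0,0,0,0],[0,0,0,0],[0,0,0,0],[0,0,0,0],[0,0,0,0],[0,0,0,0],[0,0,0,0],[0,0,0,0]]]' -1 25
python3 - <<'E'
from h import *
s=sense();p=s["tool_pos"];print(p,s["tcp_rot"],s["ft_force"])
# arc waypoints in tool frame, units, from current
import math
b=math.radians(0)
pts=[]
for d in range(0,106,5):
    t=math.radians(d); f=93*math.cos(t)-30*math.sin(t)-93; z=93*math.sin(t)+30*math.cos(t)-30
    pts.append((d,f,z))
prev=pts[0]
for q in pts[1:]:
    # forward f = toward +y(front); tool y = toward back => -f ; tool z down => -z
    print(q[0],"step units y",round(-(q[1]-prev[1])/20,2),"z",round(-(q[2]-prev[2])/20,2),"abs front",round(q[1]),"up",round(q[2])); prev=q
E
```

```text
time: 29.62
tool_pos: [568.1, 296.8, 61.8]
tcp_rot: [179.5, 0.9, -8.9]
ft_force: [0.2, 0.5, -0.0]
finger_gap: 34.2
time: 30.45
tool_pos: [566.8, 297.0, 61.8]
tcp_rot: [179.5, 1.0, -8.8]
ft_force: [-1.5, -0.5, 1.5]
finger_gap: 9.8
[566.79089853 297.01286705  61.76618475] [179.47520708   0.99420137  -8.79026132] [-1.48228449 -0.46208536  1.54043841]
5 step units y 0.15 z -0.4 abs front -3 up 8
10 step units y 0.18 z -0.39 abs front -7 up 16
15 step units y 0.22 z -0.37 abs front -11 up 23
20 step units y 0.25 z -0.35 abs front -16 up 30
25 step units y 0.28 z -0.32 abs front -21 up 36
30 step units y 0.3 z -0.3 abs front -27 up 42
35 step units y 0.33 z -0.27 abs front -34 up 48
40 step units y 0.35 z -0.24 abs front -41 up 53
45 step units y 0.37 z -0.21 abs front -48 up 57
50 step units y 0.39 z -0.18 abs front -56 up 61
55 step units y 0.4 z -0.14 abs front -64 up 63
60 step units y 0.41 z -0.11 abs front -72 up 66
65 step units y 0.42 z -0.07 abs front -81 up 67
70 step units y 0.42 z -0.03 abs front -89 up 68
75 step units y 0.43 z 0.0 abs front -98 up 68
80 step units y 0.42 z 0.04 abs front -106 up 67
85 step units y 0.42 z 0.08 abs front -115 up 65
90 step units y 0.41 z 0.11 abs front -123 up 63
95 step units y 0.4 z 0.15 abs front -131 up 60
100 step units y 0.39 z 0.18 abs front -139 up 56
105 step units y 0.37 z 0.22 abs front -146 up 52
```

```bash
python3 -m pendant '[[[0,0.1,-0.2,0],[0,0.1,-0.3,0],[0,0.2,-0.4,0],[0,0.2,-0.4,0],[0,0.2,-0.35,0],[0,0.25,-0.35,0],[0,0.3,-0.3,0],[0,0.2,-0.2,0],[0,0,0,0],[0,0,0,0]]]'
cat >> h.py <<'E'
def lid():
    s=sense(); p=s["tool_pos"]-np.array([566.8,297.0,61.8])
    f=p@np.array([.153,.988,0]); lat=p@np.array([.988,-.153,0])
    a=np.degrees(np.arctan2(36+p[2],93+f)-np.arctan2(36,93))
    print("f",f.round(1),"lat",lat.round(1),"up",p[2].round(1),"angle",a.round(1),"r",np.hypot(36+p[2],93+f).round(1),"of",np.hypot(36,93).round(1),s["tcp_rot"].round(1),s["ft_force"].round(1))
    for d in np.arange(np.ceil(a/5)*5,106,5):
        t=np.radians(d); print(int(d),round(-(93*np.cos(t)-36*np.sin(t)-93-f)/20,2),round(-(93*np.sin(t)+36*np.cos(t)-36-p[2])/20,2),end=" | ")
E
python3 -c "from h import *
lid()"
```

```text
time: 31.28
tool_pos: [561.2, 259.8, 113.8]
tcp_rot: [179.2, 1.2, -8.9]
ft_force: [2.2, -1.0, -6.3]
finger_gap: 9.1
f -37.6 lat 0.2 up 52.0 angle 36.7 r 103.9 of 99.7 [179.2   1.2  -8.9] [ 2.2 -1.  -6.3]
40 0.36 0.03 | 45 0.75 -0.16 | 50 1.16 -0.32 | 55 1.58 -0.44 | 60 2.0 -0.53 | 65 2.43 -0.58 | 70 2.87 -0.59 | 75 3.3 -0.56 | 80 3.73 -0.49 | 85 4.16 -0.39 | 90 4.57 -0.25 | 95 4.97 -0.08 | 100 5.35 0.13 | 105 5.71 0.37 |
```

```bash
python3 -m pendant '[[[0,0.2,0,0],[0,0.3,-0.05,0],[0,0.35,-0.1,0],[0,0.35,-0.1,0],[0,0.35,-0.1,0],[0,0.35,-0.05,0],[0,0.3,0,0],[0,0.1,0,0],[0,0,0,0],[0,0,0,0]]]'
python3 -c "from h import *
lid()"
```

```text
time: 32.12
tool_pos: [555.3, 218.9, 129.3]
tcp_rot: [-179.9, 0.9, -8.7]
ft_force: [-0.5, 3.6, -1.2]
finger_gap: 9.2
f -78.9 lat 0.6 up 67.5 angle 61.1 r 104.5 of 99.7 [-179.9    0.9   -8.7] [-0.5  3.6 -1.2]
65 0.37 0.2 | 70 0.81 0.19 | 75 1.24 0.22 | 80 1.67 0.28 | 85 2.09 0.39 | 90 2.51 0.53 | 95 2.9 0.7 | 100 3.29 0.91 | 105 3.65 1.15 |
```

```bash
python3 -m pendant '[[[0,0.3,0.05,0],[0,0.4,0.05,0],[0,0.4,0.05,0],[0,0.4,0.1,0],[0,0.4,0.1,0],[0,0.4,0.1,0],[0,0.4,0.15,0],[0,0.4,0.15,0],[0,0.1,0,0],[0,0,0,0]]]'
python3 -c "from h import *
lid()"
```

```text
time: 32.95
tool_pos: [546.1, 156.4, 118.3]
tcp_rot: [-179.5, 0.7, -8.6]
ft_force: [-1.5, 1.5, 2.2]
finger_gap: 9.3
f -142.1 lat 1.0 up 56.5 angle 96.8 r 104.7 of 99.7 [-179.5    0.7   -8.6] [-1.5  1.5  2.2]
100 0.13 0.36 | 105 0.49 0.6 |
```

```bash
python3 -m pendant '[[[0,0,0,0],[0,0,0,0],[0,0,0,0],[0,0,0,0],[0,0,0,0],[0,0,0,0],[0,0,0,0],[0,0,0,0],[0,0,0,0],[0,0,0,0]]]' -0.3
python3 -c "from h import *
lid()"
python3 -m pendant '[[[0,0,-0.2,0],[0,0,-0.4,0],[0,0,-0.6,0],[0,0,-0.8,0],[0,0,-0.9,0],[0,0,-0.9,0],[0,0,-0.9,0],[0,0,-0.6,0],[0,0,-0.3,0],[0,-0.2,0,0]]]'
python3 - <<'E'
from h import *
save("side","s2",(180,330,120,230),5)
plan([557.5,251.5,220],-8.7)
E
```

```text
time: 33.78
tool_pos: [545.9, 154.4, 117.3]
tcp_rot: [-179.8, 0.8, -8.6]
ft_force: [-0.3, 0.9, -0.4]
finger_gap: 30.2
f -144.1 lat 1.2 up 55.5 angle 98.0 r 104.8 of 99.7 [-179.8    0.8   -8.6] [-0.3  0.9 -0.4]
100 0.03 0.31 | 105 0.39 0.55 | time: 34.62
tool_pos: [548.4, 157.4, 242.9]
tcp_rot: [-179.7, 0.5, -8.6]
ft_force: [0.6, -0.3, -1.0]
finger_gap: 29.8
t 34.67 tcp [548.3 158.3 242.2] [-179.7    0.6   -8.6] shift units [-0.23 -4.67  1.14]
world yaw change -0.1 tool z turn units 0.02
```

View pics/s2.png

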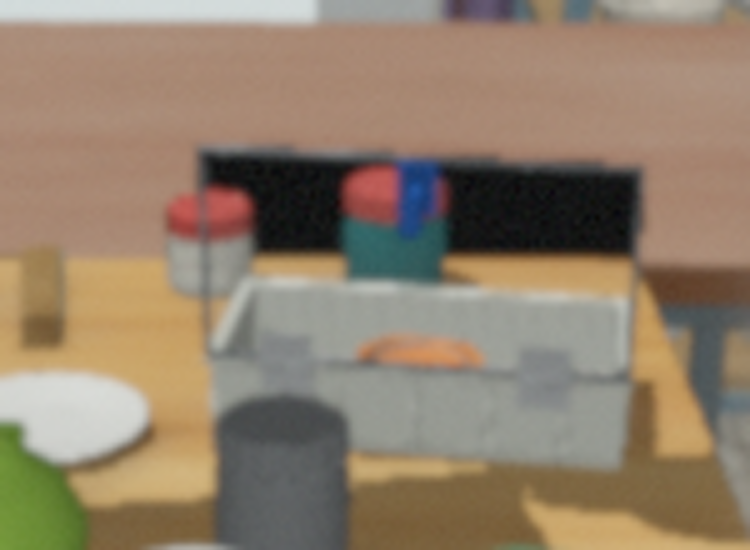

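```bash
python3 -m pendant '[[[0,-0.3,0,0],[0,-0.5,0.1,0],[0,-0.7,0.1,0],[0,-0.8,0.1,0],[0,-0.8,0.1,0],[0,-0.7,0,0],[0,-0.5,0,0],[0,-0.2,0,0],[0,0,0,0],[0,0,0,0]]]' 1
python3 - <<'E'
from h import *
plan([557.5,251.5,10],-8.7)
s=sense(); im=save("wrist","w5",k=1.5)
hsv=cv2.cvtColor(im,cv2.COLOR_RGB2HSV)
m=cv2.inRange(hsv,(4,140,90),(16,255,255))
for c in cv2.findContours(m,cv2.RETR_EXTERNAL,cv2.CHAIN_APPROX_NONE)[0]:
    if cv2.contourArea(c)>300: e=cv2.fitEllipse(c); print(e,onz("wrist",e[0],31,s))
E
```

```text
time: 35.5
tool_pos: [558.0, 258.5, 223.4]
tcp_rot: [180.0, 1.3, -8.4]
ft_force: [0.2, 0.7, 0.5]
finger_gap: 84.9
t 35.5 tcp [558.  258.5 223.4] [180.    1.3  -8.4] shift units [ 0.28  0.35 10.66]
world yaw change -0.3 tool z turn units 0.05
((262.3358154296875, 175.18724060058594), (53.96995162963867, 54.93024444580078), 98.18110656738281) [557.59664466 252.07420411  31.        ]
((375.4141540527344, 143.31358337402344), (18.40533447265625, 67.21617126464844), 2.236823081970215) [677.64077527 268.58300499  31.        ]
```

View pics/w5.png

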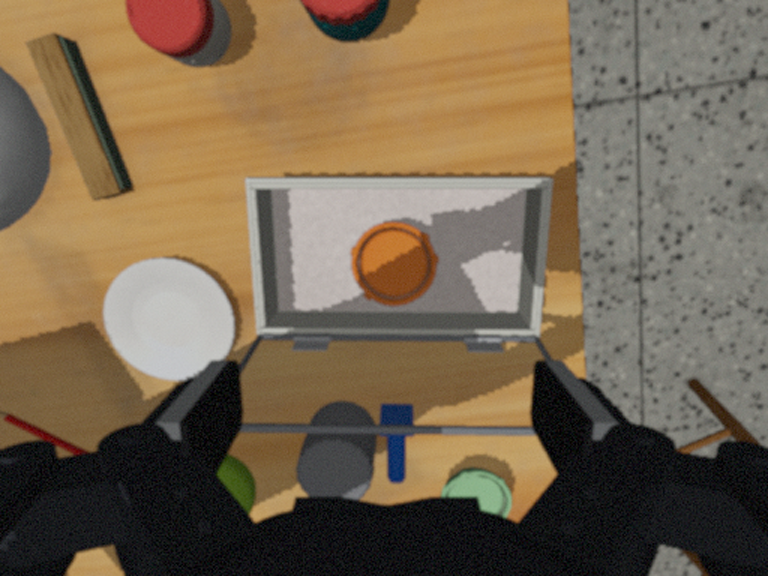

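```bash
python3 -m pendant '[[[0,0.1,0.3,0],[0,0.1,0.5,0],[0,0.1,0.6,0],[0,0,0.7,0],[0,0,0.7,0],[0,0,0.7,0],[0,0,0.6,0],[0,0,0.4,0],[0,0,0.2,0],[0,0,0,0]]]'
python3 -c "from h import *
plan([557.6,252,10],-8.7)"
```

```text
time: 36.38
tool_pos: [553.7, 245.3, 118.6]
tcp_rot: [179.9, 1.4, -8.9]
ft_force: [0.1, -0.0, 0.4]
finger_gap: 85.6
t 36.38 tcp [553.7 245.3 118.6] [179.9   1.4  -8.9] shift units [ 0.28 -0.38  5.43]
world yaw change 0.2 tool z turn units -0.04
```

```bash
python3 -m pendant '[[[0.1,-0.1,0.2,0],[0.1,-0.1,0.5,0],[0.1,-0.1,0.6,0],[0,0,0.6,0],[0,0,0.5,0],[0,0,0.4,0],[0,0,0.2,0],[0,0,0,0],[0,0,0,0],[0,0,0,0]]]'
python3 -c "from h import *
plan([557.6,252,7],-8.7)"
```

```text
time: 37.22
tool_pos: [560.5, 251.3, 52.7]
tcp_rot: [179.9, 1.3, -8.8]
ft_force: [-0.2, -0.5, -0.3]
finger_gap: 85.1
t 37.22 tcp [560.5 251.3  52.7] [179.9   1.3  -8.8] shift units [-0.09 -0.01  2.29]
world yaw change 0.1 tool z turn units -0.03
```

```bash
python3 -m pendant '[[[-0.1,0,0.3,0],[-0.1,0,0.4,0],[0,0,0.5,0],[0,0,0.4,0],[0,0,0.3,0],[0,0,0.2,0],[0,0,0.1,0],[0,0,0,0],[0,0,0,0],[0,0,0,0]]]'
python3 - <<'E'
from h import *
plan([557.6,252,7],-8.7)
save("wrist","w6",(90,430,80,384),2)
E
```

```text
time: 38.05
tool_pos: [555.6, 252.3, 5.1]
tcp_rot: [180.0, 1.3, -8.9]
ft_force: [0.3, -0.9, -0.6]
finger_gap: 85.3
t 38.05 tcp [555.6 252.3   5.1] [180.    1.3  -8.9] shift units [ 0.1  0.  -0.1]
world yaw change 0.2 tool z turn units -0.03
```

View pics/w6.png

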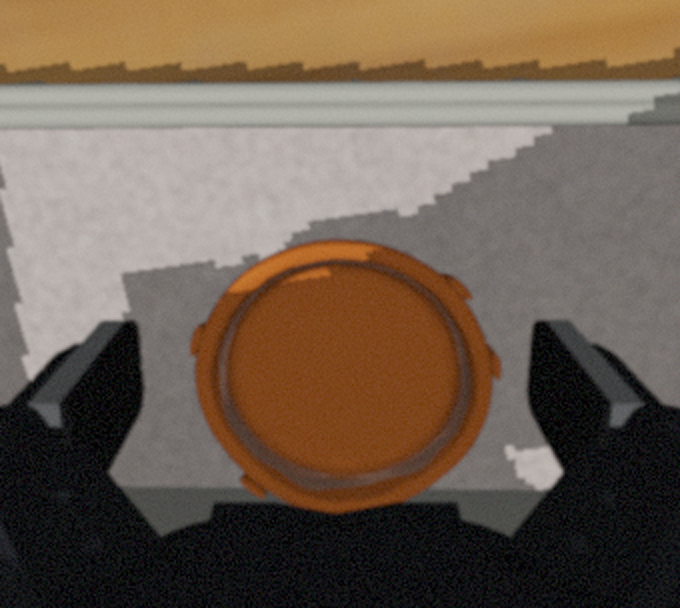

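```bash
python3 -m pendant '[[[0.1,0,-0.1,0],[0,0,0,0],[0,0,0,0],[0,0,0,0],[0,0,0,0],[0,0,0,0],[0,0,0,0],[0,0,0,0],[0,0,0,0],[0,0,0,0]]]' -1 25
python3 -m pendant '[[[0,0,0,0],[0,0,0,0],[0,0,0,0],[0,0,0,0],[0,0,-0.1,0],[0,0,-0.1,0],[0,0,-0.2,0],[0,0,-0.2,0],[0,0,-0.2,0],[0,0,0,0]]]'
python3 - <<'E'
from h import *
plan([557.6,252,7],-8.7)
save("wrist","w7",(90,430,80,384),2)
E
```

```text
time: 38.93
tool_pos: [559.2, 252.4, 9.1]
tcp_rot: [-180.0, 1.1, -8.8]
ft_force: [-0.2, -0.1, -1.3]
finger_gap: 58.7
time: 39.77
tool_pos: [559.3, 252.3, 26.7]
tcp_rot: [-180.0, 1.1, -8.8]
ft_force: [-0.0, 0.1, -1.0]
finger_gap: 58.6
t 39.77 tcp [559.3 252.3  26.7] [-180.     1.1   -8.8] shift units [-0.06  0.03  0.99]
world yaw change 0.1 tool z turn units -0.03
```

View pics/w7.png

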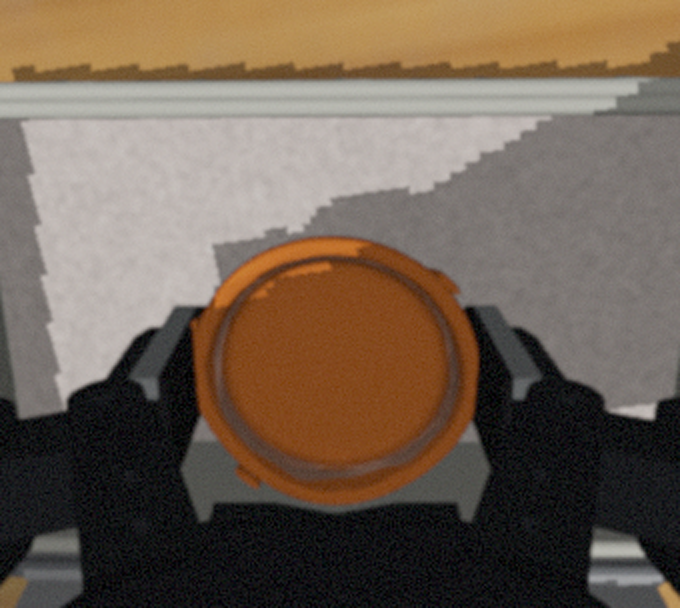

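```bash
python3 -m pendant '[[[0,0,-0.2,0],[0,0,-0.4,0],[0,0,-0.5,0],[0,0,-0.6,0],[0,0,-0.6,0],[0,0,-0.6,0],[0,0,-0.6,0],[0,0,-0.4,0],[-0.2,0,-0.2,0],[-0.4,0,0,0]]]'
python3 -c "from h import *
plan([373,226.5,100],-8.7)"
```

```text
time: 40.65
tool_pos: [550.9, 254.0, 120.6]
tcp_rot: [-179.9, 0.9, -8.9]
ft_force: [0.7, 1.0, -0.2]
finger_gap: 58.4
t 40.65 tcp [550.9 254.  120.6] [-179.9    0.9   -8.9] shift units [-8.56  2.73  1.16]
world yaw change 0.2 tool z turn units -0.04
```

```bash
python3 -m pendant '[[[-0.6,0,0,0],[-0.8,0,0,0],[-1,0,0,0],[-1,0,0,0],[-1,0.1,0,0],[-1,0.2,0,0],[-0.9,0.3,0,0],[-0.7,0.4,0,0],[-0.4,0.4,0,0],[-0.2,0.3,0,0]]]'
python3 -m pendant '[[[0,0.2,0,0],[0,0.1,0,0],[0,0,0,0],[0,0,0,0],[0,0,0,0],[0,0,0,0],[0,0,0,0],[0,0,0,0],[0,0,0,0],[0,0,0,0]]]'
python3 - <<'E'
from h import *
plan([373,226.5,100],-8.7)
save("wrist","w8",k=1.5)
E
```

```text
time: 41.48
tool_pos: [379.2, 243.5, 117.7]
tcp_rot: [180.0, 1.3, -8.8]
ft_force: [0.2, 0.3, -0.2]
finger_gap: 59.2
time: 42.32
tool_pos: [378.6, 236.7, 116.9]
tcp_rot: [180.0, 1.3, -8.9]
ft_force: [-0.9, 0.7, -0.5]
finger_gap: 58.8
t 42.32 tcp [378.6 236.7 116.9] [180.    1.3  -8.9] shift units [-0.18  0.54  0.85]
world yaw change 0.2 tool z turn units -0.04
```

View pics/w8.png

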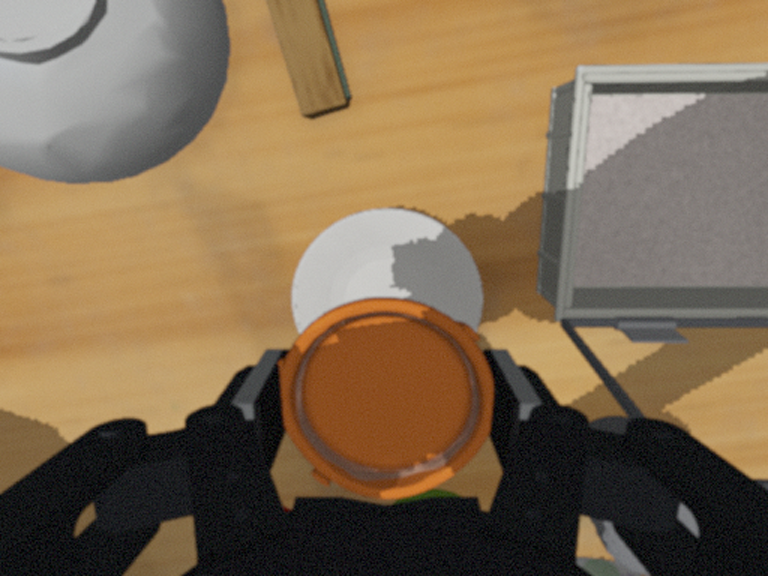

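Run:
```python
from h import *
s=sense()
b=[onz("wrist",(u/1.5-.2,v/1.5-.2),138.8,s) for u,v in((282,398),(494,398),(388,297),(388,502))]
print("bowl",np.round(b,1))
c=[onz("wrist",(u/1.5-.2,v/1.5-.2),9,s) for u,v in((292,297),(484,297),(388,208))]
print("saucer",np.round(c,1))
u=(c[1]-c[0])/np.linalg.norm(c[1]-c[0]); w=np.array([-u[1],u[0],0]);print("center est",c[2]-51*w, (c[0]+c[1])/2)
print("bowl c",(b[0]+b[1])/2,(b[2]+b[3])/2)
```

```text
bowl [[350.  241.4 138.8]
 [408.1 233.  138.8]
 [383.7 265.9 138.8]
 [374.  203.7 138.8]]
saucer [[323.9 237.3   9. ]
 [426.7 221.9   9. ]
 [382.9 276.7   9. ]]
center est [375.34261262 226.30828999   9.        ] [375.32655737 229.59901183   9.        ]
bowl c [379.08386602 237.18974492 138.8       ] [378.87772262 234.82655684 138.8       ]
```

```bash
python3 -m pendant '[[[-0.1,0.1,0.2,0],[-0.1,0.2,0.4,0],[0,0.2,0.5,0],[0,0,0.5,0],[0,0,0.5,0],[0,0,0.4,0],[0,0,0.3,0],[0,0,0.2,0],[0,0,0,0],[0,0,0,0]]]'
python3 -c "from h import *
plan([374,227.7,13],-8.7)"
```

```text
time: 43.2
tool_pos: [368.9, 225.6, 48.2]
tcp_rot: [179.8, 1.5, -8.9]
ft_force: [0.1, -0.1, -1.1]
finger_gap: 58.3
t 43.2 tcp [368.9 225.6  48.2] [179.8   1.5  -8.9] shift units [ 0.28 -0.15  1.75]
world yaw change 0.2 tool z turn units -0.04
```

```bash
python3 -m pendant '[[[0.1,-0.1,0.2,0],[0.1,0,0.3,0],[0,0,0.3,0],[0,0,0.2,0],[0,0,0.1,0],[0,0,0,0],[0,0,0,0],[0,0,0,0],[0,0,0,0],[0,0,0,0]]]'
python3 - <<'E'
from h import *
plan([374,227.7,13],-8.7)
save("side","s3",(150,270,150,240),6)
save("wrist","w9",(90,430,80,384),2)
E
```

```text
time: 44.03
tool_pos: [374.6, 228.0, 25.3]
tcp_rot: [179.9, 1.4, -8.9]
ft_force: [-1.3, 0.4, -0.7]
finger_gap: 58.3
t 44.03 tcp [374.6 228.   25.3] [179.9   1.4  -8.9] shift units [-0.01  0.02  0.62]
world yaw change 0.2 tool z turn units -0.04
```

View pics/s3.png

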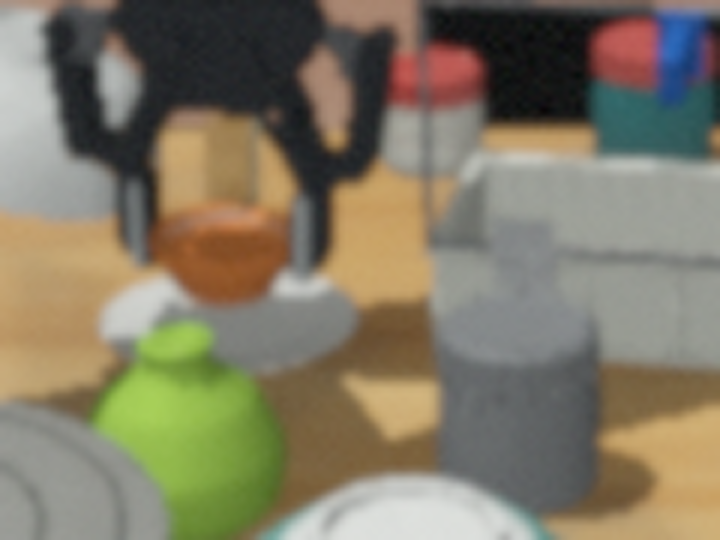

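View pics/w9.png

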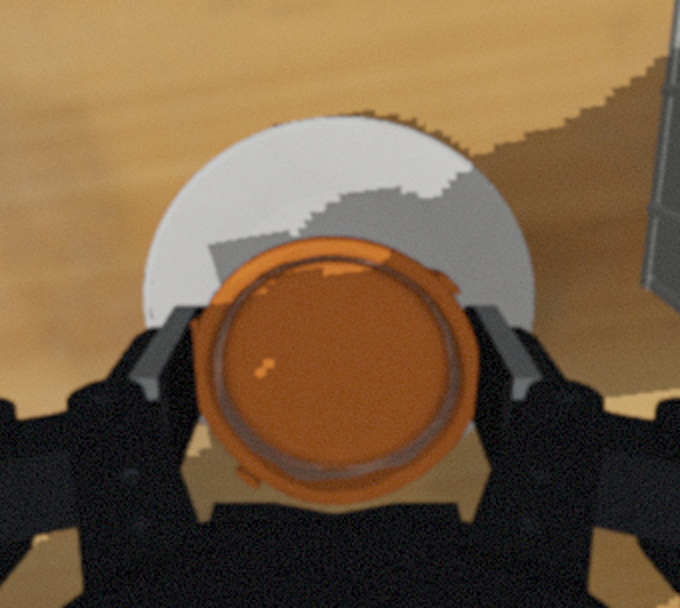

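Run:
```python
from h import *
s=sense();zb=s["tool_pos"][2]-3.1+25
g=lambda u,v,z:onz("wrist",(90+u/2-.25,80+v/2-.25),z,s)
b=[g(u,v,zb) for u,v in((195,370),(476,370),(336,237),(336,503))]
print("bowl",((b[0]+b[1])/2).round(1),((b[2]+b[3])/2).round(1))
c=[g(u,v,9) for u,v in((144,300),(534,300),(338,115))]
u=(c[1]-c[0])/np.linalg.norm(c[1]-c[0]); w=np.array([-u[1],u[0],0]);print("saucer",(c[2]-51*w).round(1), ((c[0]+c[1])/2).round(1),np.linalg.norm(c[1]-c[0]))
```

```text
bowl [374.7 228.8  47.2] [374.7 227.   47.2]
saucer [374.7 226.6   9. ] [374.6 229.1   9. ] 103.33799882522842
```

```bash
python3 -m pendant '[[[0.05,0,0.1,0],[0,0,0.15,0],[0,0,0.15,0],[0,0,0.1,0],[0,0,0.05,0],[0,0,0,0],[0,0,0,0],[0,0,0,0],[0,0,0,0],[0,0,0,0]]]'
```

```text
time: 44.97
tool_pos: [375.4, 227.9, 13.1]
tcp_rot: [179.9, 1.4, -8.9]
ft_force: [0.7, 1.4, -0.8]
finger_gap: 58.8
```

```bash
python3 -m pendant '[[[0,0,0.1,0],[0,0,0.05,0],[0,0,0,0],[0,0,0,0],[0,0,0,0],[0,0,0,0],[0,0,0,0],[0,0,0,0],[0,0,0,0],[0,0,0,0]]]'
python3 -m pendant '[[[0,0,0.05,0],[0,0,0.05,0],[0,0,0,0],[0,0,0,0],[0,0,0,0],[0,0,0,0],[0,0,0,0],[0,0,0,0],[0,0,0,0],[0,0,0,0]]]'
```

```text
time: 45.8
tool_pos: [375.6, 228.0, 10.2]
tcp_rot: [179.9, 1.3, -8.9]
ft_force: [0.7, -0.2, -0.7]
finger_gap: 58.3
time: 46.63
tool_pos: [376.0, 228.2, 8.9]
tcp_rot: [180.0, 1.3, -8.9]
ft_force: [-0.6, -0.3, 0.9]
finger_gap: 58.7
```

```bash
python3 -m pendant '[[[0,0,0.05,0],[0,0,0.05,0],[0,0,0,0],[0,0,0,0],[0,0,0,0],[0,0,0,0],[0,0,0,0],[0,0,0,0],[0,0,0,0],[0,0,0,0]]]'
```

```text
time: 47.47
tool_pos: [376.4, 228.4, 9.0]
tcp_rot: [179.9, 1.3, -8.8]
ft_force: [-0.2, 0.2, 1.0]
finger_gap: 58.7
```

```bash
python3 -m pendant '[[[0,0,0,0],[0,0,0,0],[0,0,0,0],[0,0,0,0],[0,0,0,0],[0,0,0,0],[0,0,0,0],[0,0,0,0],[0,0,0,0],[0,0,0,0]]]' 0.9
python3 -m pendant '[[[0,0,-0.2,0],[0,0,-0.4,0],[0,0,-0.6,0],[0,0,-0.9,0],[0,0,-1,0],[0,0,-1,0],[0,0,-1,0],[0,0,-0.8,0],[0,0,-0.5,0],[0,0,-0.2,0]]]'
python3 - <<'E'
from h import *
plan([546,158,240],-8.7)
save("side","s4",(150,270,150,240),6)
save("wrist","w10",(90,430,80,384),2)
save("top","t4",(150,330,110,300),3)
E
```

```text
time: 48.3
tool_pos: [376.3, 228.4, 8.5]
tcp_rot: [179.9, 1.3, -8.9]
ft_force: [-0.2, 0.7, 0.7]
finger_gap: 81.6
time: 49.13
tool_pos: [378.0, 227.3, 150.4]
tcp_rot: [179.9, 1.4, -8.8]
ft_force: [0.4, 0.2, 0.5]
finger_gap: 81.2
t 49.13 tcp [378.  227.3 150.4] [179.9   1.4  -8.8] shift units [ 8.72  2.14 -4.69]
world yaw change 0.1 tool z turn units -0.03
```

View pics/s4.png

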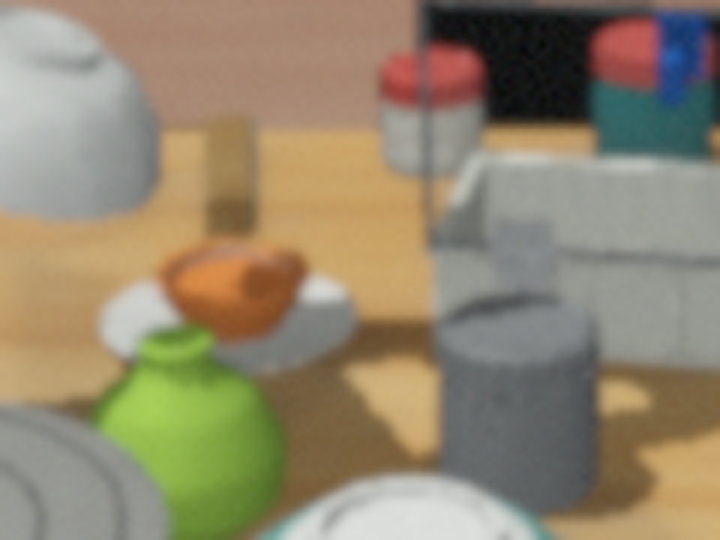

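View pics/w10.png

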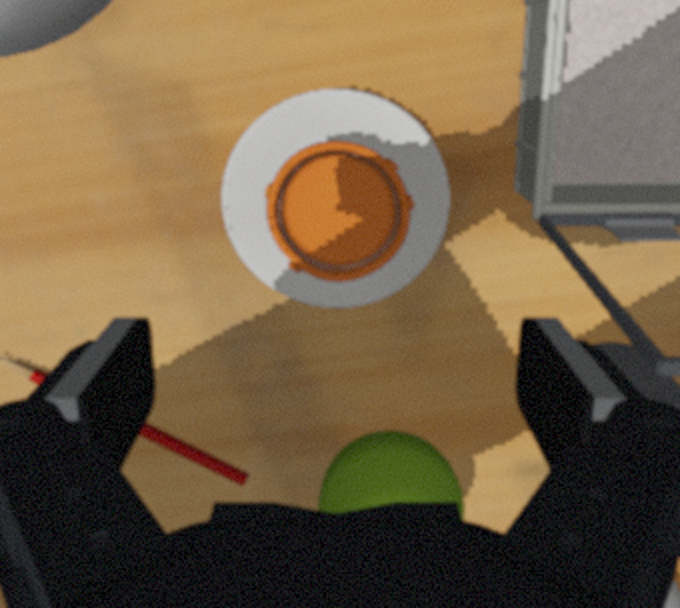

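View pics/t4.png

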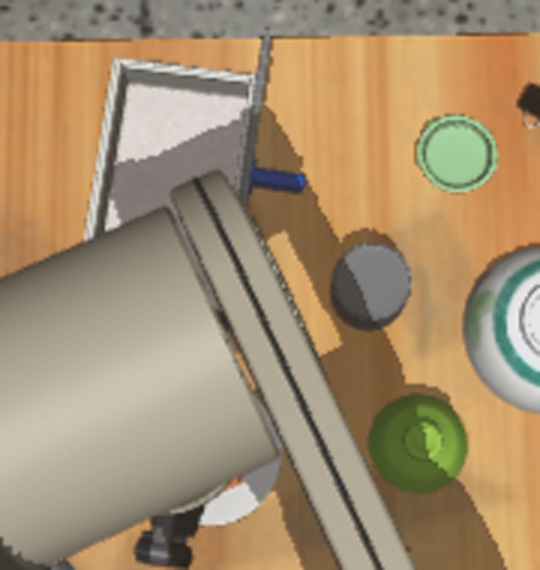

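Run:
```python
from h import *
s=sense()
g=lambda u,v,z:onz("wrist",(90+u/2-.25,80+v/2-.25),z,s)
print("bowl",(g(268,211,32)+g(411,211,32))/2,(g(339,141,32)+g(339,281,32))/2)
print("saucer",(g(222,197,9)+g(450,197,9))/2,(g(336,88,9)+g(336,307,9))/2)
```

```text
bowl [375.42790805 227.94215985  32.        ] [375.17738425 227.0929296   32.        ]
saucer [373.39066146 229.0442102    9.        ] [373.24333416 226.50705838   9.        ]
```

```bash
python3 -m pendant '[[[0,0,-0.6,0],[0,0,-0.9,0],[0.2,0,-1,0],[0.6,0,-1,0],[1,0.1,-0.7,0],[1,0.2,-0.3,0],[1,0.3,0,0],[1,0.3,0,0],[1,0.3,0,0],[0.9,0.3,0,0]]]' -0.3 25
python3 -m pendant '[[[0.7,0.2,0,0],[0.4,0.2,0,0],[0.2,0.1,0,0],[0,0,0,0],[0,0,0,0],[0,0,0,0],[0,0,0,0],[0,0,0,0],[0,0,0,0],[0,0,0,0]]]'
python3 - <<'E'
from h import *
plan([545.9,154.4,117.3],-8.7)
save("wrist","w11",k=1.5)
E
```

```text
time: 50.12
tool_pos: [504.4, 174.5, 230.3]
tcp_rot: [179.3, 2.6, -8.6]
ft_force: [-0.1, -0.9, 0.5]
finger_gap: 30.0
time: 50.95
tool_pos: [527.4, 159.3, 225.9]
tcp_rot: [179.1, 3.1, -8.6]
ft_force: [-0.4, 0.4, -0.0]
finger_gap: 30.4
t 50.95 tcp [527.4 159.3 225.9] [179.1   3.1  -8.6] shift units [1.25 0.01 5.37]
world yaw change -0.1 tool z turn units 0.02
```

View pics/w11.png

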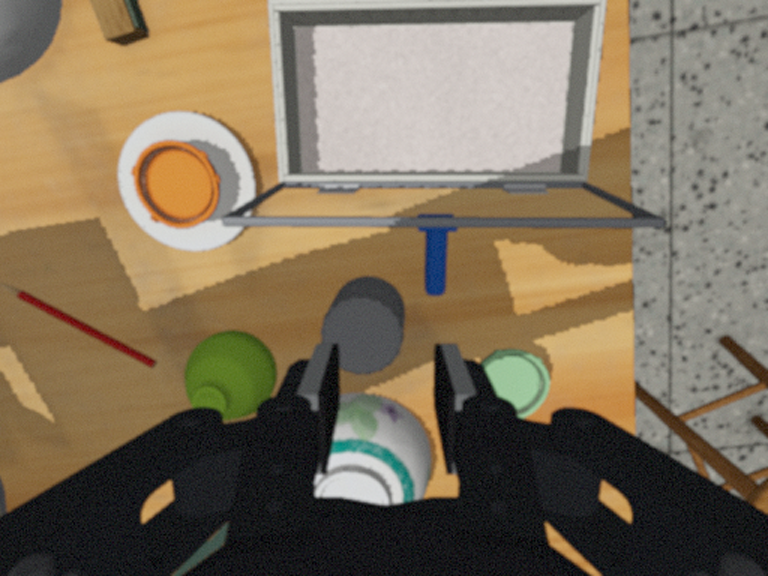

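```bash
python3 -m pendant '[[[0.2,0,0,0],[0.3,0,0.1,0],[0.3,0,0.2,0],[0.2,0,0.3,0],[0.1,0,0.4,0],[0,0,0.4,0],[0,0,0.4,0],[0,0,0.3,0],[0,0,0.1,0],[0,0,0,0]]]'
python3 -c "from h import *
plan([545.9,154.4,117.3],-8.7)"
```

```text
time: 51.83
tool_pos: [548.0, 155.0, 173.9]
tcp_rot: [179.0, 3.3, -8.6]
ft_force: [0.0, -0.1, -0.4]
finger_gap: 29.5
t 51.83 tcp [548.  155.  173.9] [179.    3.3  -8.6] shift units [ 0.06 -0.01  2.83]
world yaw change -0.1 tool z turn units 0.02
```

```bash
python3 -m pendant '[[[0,0,0.2,0],[0,0,0.4,0],[0,0,0.5,0],[0,0,0.5,0],[0,0,0.4,0],[0,0,0.3,0],[0,0,0.1,0],[0,0,0,0],[0,0,0,0],[0,0,0,0]]]'
python3 - <<'E'
from h import *
plan([545.9,154.4,117.3],-8.7)
save("wrist","w12",(90,430,80,384),2)
E
```

```text
time: 52.67
tool_pos: [544.2, 154.7, 120.5]
tcp_rot: [179.0, 3.3, -8.6]
ft_force: [0.9, -0.6, 0.2]
finger_gap: 29.5
t 52.67 tcp [544.2 154.7 120.5] [179.    3.3  -8.6] shift units [ 0.1  -0.    0.16]
world yaw change -0.1 tool z turn units 0.02
```

View pics/w12.png

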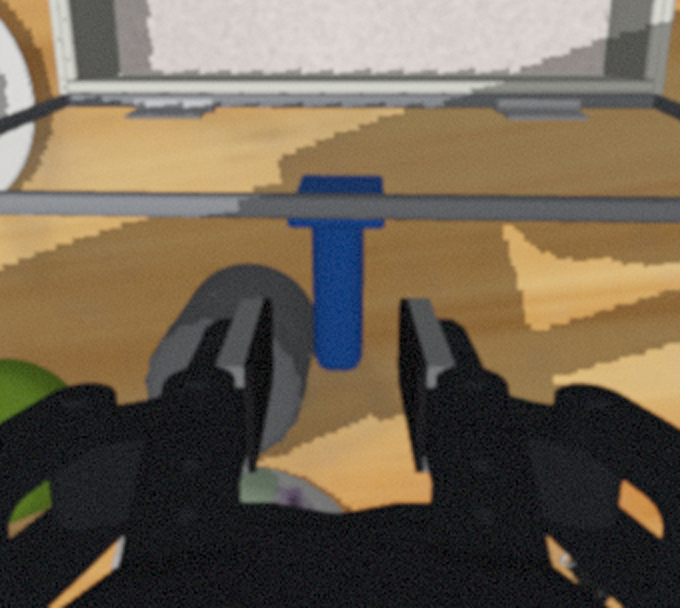

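Tab is centred between the fingers. Grip and swing it shut.

```bash
python3 -m pendant '[[[0,0,0.1,0],[0,0,0.05,0],[0,0,0,0],[0,0,0,0],[0,0,0,0],[0,0,0,0],[0,0,0,0],[0,0,0,0],[0,0,0,0],[0,0,0,0]]]' -1 25
cat >> h.py <<'E'
def lidc():
    s=sense(); p=s["tool_pos"]-np.array([566.8,297.0,61.8])
    f=p@np.array([.153,.988,0]); lat=p@np.array([.988,-.153,0])
    r0=np.hypot(36+p[2],93+f); ph=np.arctan2(36+p[2],93+f); a=np.degrees(ph-np.arctan2(36,93))
    print("f",f.round(1),"lat",lat.round(1),"up",p[2].round(1),"angle",a.round(1),"r",r0.round(1),s["tcp_rot"].round(1),s["ft_force"].round(1),s["finger_gap"].round(1))
    for d in np.arange(np.floor(a/10)*10,-1,-10):
        t=np.radians(d); print(int(d),round(-(93*np.cos(t)-36*np.sin(t)-93-f)/20,2),round(-(93*np.sin(t)+36*np.cos(t)-36-p[2])/20,2),end=" | ")
E
python3 -c "from h import *
lidc()"
```

```text
time: 53.55
tool_pos: [545.1, 154.7, 118.9]
tcp_rot: [179.0, 3.1, -8.6]
ft_force: [-0.7, -0.5, -0.7]
finger_gap: 9.4Traceback (most recent call last):
  File "<string>", line 2, in <module>
    lidc()
    ~~~~^^
  File "h.py", line 43, in lidc
    print("f",f.round(1),"lat",lat.round(1),"up",p[2].round(1),"angle",a.round(1),"r",r0.round(1),s["tcp_rot"].round(1),s["ft_force"].round(1),s["finger_gap"].round(1))
                                                                                                                                               ^^^^^^^^^^^^^^^^^^^^^
AttributeError: 'float' object has no attribute 'round'
```

```bash
sed -i 's/s\["finger_gap"\].round(1)/s["finger_gap"]/' h.py
python3 -c "from h import *
lidc()"
python3 -m pendant '[[[0,-0.2,-0.1,0],[0,-0.3,-0.1,0],[0,-0.4,-0.1,0],[0,-0.4,-0.05,0],[0,-0.4,-0.05,0],[0,-0.4,0,0],[0,-0.4,0,0],[0,-0.3,0.05,0],[0,-0.2,0.05,0],[0,0,0,0]]]'
python3 -c "from h import *
lidc()"
```

```text
f -143.9 lat 0.3 up 57.1 angle 97.5 r 106.1 [179.    3.1  -8.6] [-0.7 -0.5 -0.7] 9.432665408300615
90 -0.74 0.01 | 80 -1.58 -0.24 | 70 -2.44 -0.33 | 60 -3.31 -0.27 | 50 -4.15 -0.06 | 40 -4.95 0.29 | 30 -5.67 0.77 | 20 -6.3 1.37 | 10 -6.81 2.08 | 0 -7.19 2.86 | time: 54.38
tool_pos: [554.5, 217.9, 127.4]
tcp_rot: [178.8, 3.2, -8.6]
ft_force: [-2.6, -2.6, 2.2]
finger_gap: 9.8
f -80.1 lat 0.0 up 65.6 angle 61.6 r 102.4 [178.8   3.2  -8.6] [-2.6 -2.6  2.2] 9.777164388670409
60 -0.12 0.15 | 50 -0.96 0.36 | 40 -1.76 0.71 | 30 -2.48 1.2 | 20 -3.11 1.8 | 10 -3.62 2.5 | 0 -4.0 3.28 |
```

```bash
python3 -m pendant '[[[0,-0.2,0.05,0],[0,-0.3,0.1,0],[0,-0.3,0.15,0],[0,-0.3,0.2,0],[0,-0.3,0.2,0],[0,-0.3,0.2,0],[0,-0.2,0.2,0],[0,-0.1,0.1,0],[0,0,0,0],[0,0,0,0]]]'
python3 -c "from h import *
lidc()"
```

```text
time: 55.22
tool_pos: [561.5, 264.2, 104.7]
tcp_rot: [179.3, 2.9, -8.6]
ft_force: [-2.8, 0.6, 4.3]
finger_gap: 9.6
f -33.2 lat -0.2 up 42.9 angle 31.7 r 99.0 [179.3   2.9  -8.6] [-2.8  0.6  4.3] 9.551735384561713
30 -0.14 0.06 | 20 -0.76 0.66 | 10 -1.28 1.37 | 0 -1.66 2.15 |
```

```bash
python3 -m pendant '[[[0,-0.2,0.1,0],[0,-0.25,0.2,0],[0,-0.25,0.3,0],[0,-0.25,0.3,0],[0,-0.2,0.3,0],[0,-0.2,0.3,0],[0,-0.1,0.25,0],[0,-0.05,0.2,0],[0,0,0,0],[0,0,0,0]]]'
python3 -c "from h import *
lidc()"
```

```text
time: 56.05
tool_pos: [566.1, 294.6, 63.5]
tcp_rot: [179.1, 2.7, -8.7]
ft_force: [0.2, -1.9, 0.9]
finger_gap: 9.7
f -2.5 lat -0.4 up 1.7 angle 1.4 r 98.1 [179.1   2.7  -8.7] [ 0.2 -1.9  0.9] 9.71390403832509
0 -0.12 0.08 |
```

```bash
python3 -m pendant '[[[0,-0.05,0.1,0],[0,0,0.1,0],[0,0,0.1,0],[0,0,0.1,0],[0,0,0.1,0],[0,0,0,0],[0,0,0,0],[0,0,0,0],[0,0,0,0],[0,0,0,0]]]'
python3 -c "from h import *
lidc()"
```

```text
time: 56.88
tool_pos: [566.1, 294.6, 63.4]
tcp_rot: [179.0, 2.7, -8.6]
ft_force: [-1.0, -3.5, 5.1]
finger_gap: 9.7
f -2.5 lat -0.3 up 1.6 angle 1.4 r 98.0 [179.    2.7  -8.6] [-1.  -3.5  5.1] 9.680296573651267
0 -0.12 0.08 |
```

```bash
python3 -m pendant '[[[0,0,0,0],[0,0,0,0],[0,0,0,0],[0,0,0,0],[0,0,0,0],[0,0,0,0],[0,0,0,0],[0,0,0,0],[0,0,0,0],[0,0,0,0]]]' -0.3
python3 -m pendant '[[[0,0,-0.2,0],[0,0,-0.4,0],[0,0,-0.5,0],[0,0,-0.6,0],[0,0,-0.7,0],[0,0,-0.7,0],[0,0,-0.7,0],[0,0,-0.5,0],[0,-0.2,-0.3,0],[0,-0.3,0,0]]]'
python3 - <<'E'
from h import *
plan([446.5,429.5,150],81.0)
print(sense()["joint_pos"].round(1))
save("side","s5",(180,330,120,230),5)
E
```

```text
time: 57.72
tool_pos: [563.6, 295.6, 59.6]
tcp_rot: [179.0, 3.1, -8.7]
ft_force: [-0.8, 0.6, 0.2]
finger_gap: 30.1
time: 58.55
tool_pos: [572.5, 306.6, 165.5]
tcp_rot: [179.2, 2.7, -8.7]
ft_force: [0.2, -0.0, 0.5]
finger_gap: 29.6
t 58.55 tcp [572.5 306.6 165.5] [179.2   2.7  -8.7] shift units [-7.12 -5.14  1.04]
world yaw change 89.7 tool z turn units -19.57
[23.2 19.7 78.   0.7 85.  31.8]
```

View pics/s5.png

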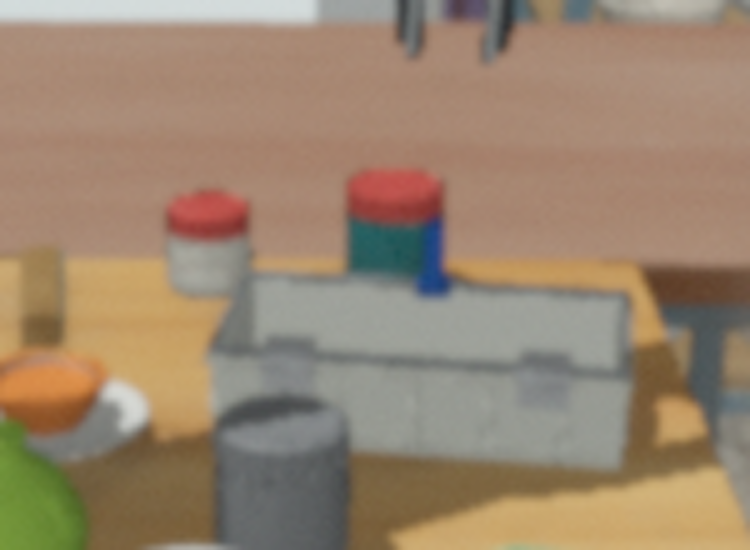

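```bash
python3 -m pendant '[[[0,-0.2,0,-0.6],[0,-0.3,0,-1],[0,-0.4,0,-1],[0,-0.4,0,-1],[0.1,-0.4,0,-1],[0.1,-0.4,0,-1],[0.1,-0.4,0,-1],[0.2,-0.3,0,-1],[0.2,-0.3,0,-1],[0.3,-0.2,0,-1]]]' 1 40
python3 -m pendant '[[[0.3,-0.2,0,-1],[0.3,-0.1,0,-1],[0.3,0,0,-1],[0.2,0,0,-1],[0.2,0,0,-1],[0,0,0,-1],[0,0,0,-1],[0,0,0,-1],[0,0,0,-0.7],[0,0,0,-0.3]]]'
python3 -c "from h import *
plan([550.6,433.7,140],81.3)"
```

```text
time: 59.43
tool_pos: [573.7, 383.6, 152.8]
tcp_rot: [-178.4, 3.3, 37.4]
ft_force: [0.4, 0.1, 0.1]
finger_gap: 85.3
time: 60.27
tool_pos: [580.9, 411.3, 135.0]
tcp_rot: [-175.6, 2.0, 81.4]
ft_force: [-0.8, -0.6, 0.1]
finger_gap: 85.2
t 60.27 tcp [580.9 411.3 135. ] [-175.6    2.    81.4] shift units [ 0.87 -1.68 -0.15]
world yaw change -0.1 tool z turn units 0.02
```

```bash
python3 -m pendant '[[[0.2,-0.5,0,0],[0.3,-0.6,0,0],[0.2,-0.4,0,0],[0.1,-0.1,0,0],[0,0,0,0],[0,0,0,0],[0,0,0,0],[0,0,0,0],[0,0,0,0],[0,0,0,0]]]'
python3 -c "from h import *
plan([550.6,433.7,16.5],81.3)"
```

```text
time: 61.1
tool_pos: [545.5, 435.1, 133.0]
tcp_rot: [-175.3, 2.2, 81.3]
ft_force: [0.3, 0.1, -0.2]
finger_gap: 85.4
t 61.1 tcp [545.5 435.1 133. ] [-175.3    2.2   81.3] shift units [0.2  0.74 5.78]
world yaw change -0.0 tool z turn units 0.01
```

```bash
python3 -m pendant '[[[0.1,0.2,0.2,0],[0.1,0.2,0.4,0],[0,0.2,0.5,0],[0,0.1,0.5,0],[0,0,0.5,0],[0,0,0.5,0],[0,0,0.4,0],[0,0,0.2,0],[0,0,0,0],[0,0,0,0]]]'
python3 -c "from h import *
plan([550.6,433.7,16.5],81.3)"
```

```text
time: 61.93
tool_pos: [554.6, 432.9, 57.0]
tcp_rot: [-175.1, 2.4, 81.2]
ft_force: [-0.2, 0.3, 0.9]
finger_gap: 85.1
t 61.93 tcp [554.6 432.9  57. ] [-175.1    2.4   81.2] shift units [ 0.1  -0.03  2.03]
world yaw change 0.1 tool z turn units -0.01
```

```bash
python3 -m pendant '[[[0.1,0,0.2,0],[0,0,0.4,0],[0,0,0.4,0],[0,0,0.4,0],[0,0,0.3,0],[0,0,0.2,0],[0,0,0.1,0],[0,0,0,0],[0,0,0,0],[0,0,0,0]]]'
python3 - <<'E'
from h import *
plan([550.6,433.7,16.5],81.3)
save("wrist","w13",(130,390,140,384),3)
E
```

```text
time: 62.77
tool_pos: [551.5, 434.7, 14.4]
tcp_rot: [-175.2, 2.4, 81.3]
ft_force: [-0.4, 0.6, -0.7]
finger_gap: 85.5
t 62.77 tcp [551.5 434.7  14.4] [-175.2    2.4   81.3] shift units [-0.06 -0.05 -0.1 ]
world yaw change 0.0 tool z turn units -0.01
```

View pics/w13.png

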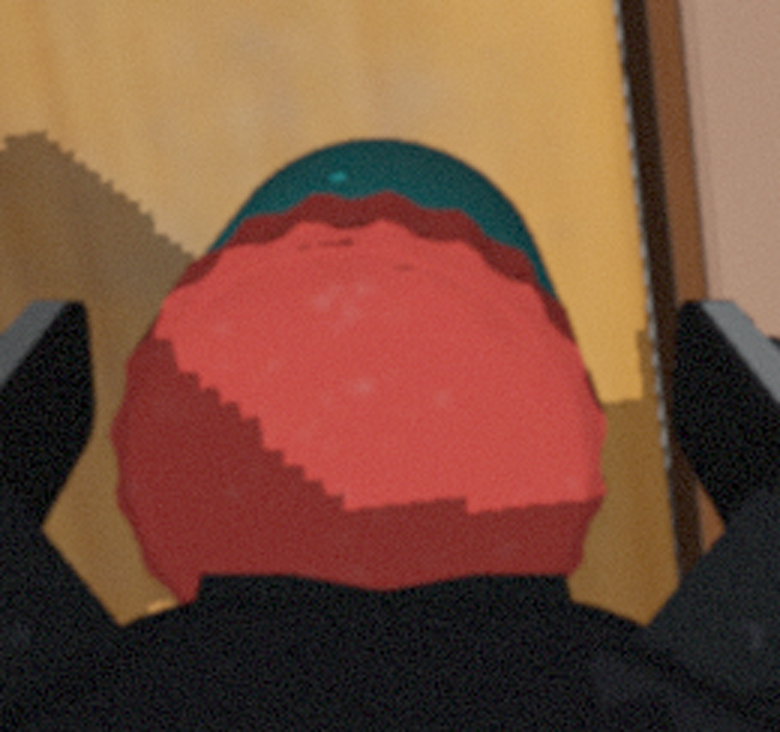

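```bash
python3 -m pendant '[[[0,-0.05,-0.1,0],[0,0,0,0],[0,0,0,0],[0,0,0,0],[0,0,0,0],[0,0,0,0],[0,0,0,0],[0,0,0,0],[0,0,0,0],[0,0,0,0]]]' -1 40
python3 -c "from h import *
plan([550.6,433.7,16.5],81.3)"
python3 -m pendant '[[[0,0,0,0],[0,0,0,0],[0,0,-0.1,0],[0,0,-0.2,0],[0,0,-0.3,0],[0,0,-0.4,0],[0,0,-0.4,0],[0,0,-0.4,0],[0,0,-0.4,0],[0,0,-0.4,0]]]'
python3 -c "from h import *
plan([622.5,258,140],81.4)"
```

```text
time: 63.65
tool_pos: [551.5, 435.3, 18.3]
tcp_rot: [-175.3, 2.3, 81.3]
ft_force: [0.7, -0.7, 0.2]
finger_gap: 56.4
t 63.65 tcp [551.5 435.3  18.3] [-175.3    2.3   81.3] shift units [-0.08 -0.02  0.1 ]
world yaw change 0.0 tool z turn units -0.01
time: 64.48
tool_pos: [555.4, 436.1, 73.5]
tcp_rot: [-175.2, 2.4, 81.3]
ft_force: [0.1, 0.4, -1.2]
finger_gap: 56.6
t 64.48 tcp [555.4 436.1  73.5] [-175.2    2.4   81.3] shift units [-8.42  4.4  -3.36]
world yaw change 0.1 tool z turn units -0.03
```

```bash
python3 -m pendant '[[[0,0,-0.4,0],[0,0.1,-0.4,0],[-0.1,0.1,-0.4,0],[-0.2,0.2,-0.4,0],[-0.4,0.2,-0.4,0],[-0.5,0.3,-0.3,0],[-0.6,0.3,-0.2,0],[-0.6,0.3,0,0],[-0.6,0.4,0,0],[-0.6,0.4,0,0]]]'
python3 -m pendant '[[[-0.6,0.3,0,0],[-0.6,0.3,0,0],[-0.6,0.3,0,0],[-0.6,0.3,0,0],[-0.6,0.3,0,0],[-0.6,0.3,0,0],[-0.4,0.2,0,0],[-0.2,0.1,0,0],[0,0,0,0],[0,0,0,0]]]'
python3 -c "from h import *
plan([625.8,245.7,68],81.4)"
```

```text
time: 65.32
tool_pos: [599.0, 354.3, 132.4]
tcp_rot: [-175.5, 2.2, 81.4]
ft_force: [0.6, 0.4, -1.7]
finger_gap: 56.3
time: 66.15
tool_pos: [631.3, 248.0, 129.3]
tcp_rot: [-175.2, 2.3, 81.0]
ft_force: [-1.2, 0.4, -2.2]
finger_gap: 56.5
t 66.15 tcp [631.3 248.  129.3] [-175.2    2.3   81. ] shift units [-0.03  0.    3.08]
world yaw change 0.4 tool z turn units -0.09
```

```bash
python3 -m pendant '[[[0,0,0.2,-0.1],[0,0,0.4,0],[0,0,0.4,0],[0,0,0.4,0],[0,0,0.3,0],[0,0,0.2,0],[0,0,0.1,0],[0,0,0,0],[0,0,0,0],[0,0,0,0]]]'
python3 -c "from h import *
plan([625.8,245.7,68],81.4)"
```

```text
time: 66.98
tool_pos: [624.7, 250.4, 82.9]
tcp_rot: [-175.0, 2.3, 81.8]
ft_force: [-0.2, -0.7, -2.0]
finger_gap: 56.3
t 66.98 tcp [624.7 250.4  82.9] [-175.     2.3   81.8] shift units [-0.19  0.15  0.74]
world yaw change -0.4 tool z turn units 0.08
```

```bash
python3 -m pendant '[[[-0.1,0,0.1,0],[-0.05,0.1,0.2,0],[0,0,0.1,0],[0,0,0.1,0],[0,0,0,0],[0,0,0,0],[0,0,0,0],[0,0,0,0],[0,0,0,0],[0,0,0,0]]]'
python3 -c "from h import *
plan([625.8,245.7,68],81.4)"
```

```text
time: 67.82
tool_pos: [626.9, 246.5, 73.8]
tcp_rot: [-175.2, 2.2, 81.7]
ft_force: [0.2, -0.7, -1.2]
finger_gap: 56.5
t 67.82 tcp [626.9 246.5  73.8] [-175.2    2.2   81.7] shift units [-0.04 -0.02  0.3 ]
world yaw change -0.3 tool z turn units 0.08
```

```bash
python3 -m pendant '[[[-0.05,-0.02,0.1,0],[0,0,0.15,0],[0,0,0.05,0],[0,0,0,0],[0,0,0,0],[0,0,0,0],[0,0,0,0],[0,0,0,0],[0,0,0,0],[0,0,0,0]]]'
python3 -c "from h import *
plan([625.8,245.7,67],81.4)"
python3 -m pendant '[[[0,0,0.05,0],[0,0,0.05,0],[0,0,0.0,0],[0,0,0,0],[0,0,0,0],[0,0,0,0],[0,0,0,0],[0,0,0,0],[0,0,0,0],[0,0,0,0]]]'
python3 -c "from h import *
plan([625.8,245.7,67],81.4)"
```

```text
time: 68.65
tool_pos: [625.8, 245.4, 67.5]
tcp_rot: [-175.2, 2.2, 81.8]
ft_force: [-0.7, -0.1, -1.2]
finger_gap: 56.3
t 68.65 tcp [625.8 245.4  67.5] [-175.2    2.2   81.8] shift units [ 0.01 -0.    0.03]
world yaw change -0.4 tool z turn units 0.08
time: 69.48
tool_pos: [626.3, 245.5, 67.3]
tcp_rot: [-175.3, 2.2, 81.8]
ft_force: [-0.0, -0.3, -0.6]
finger_gap: 56.2
t 69.48 tcp [626.3 245.5  67.3] [-175.3    2.2   81.8] shift units [ 0.01 -0.02  0.02]
world yaw change -0.4 tool z turn units 0.08
```

Contact near 67. Press gently, then release.

```bash
python3 -m pendant '[[[0,-0.02,0.1,0],[0,0,0.05,0],[0,0,0.05,0],[0,0,0,0],[0,0,0,0],[0,0,0,0],[0,0,0,0],[0,0,0,0],[0,0,0,0],[0,0,0,0]]]'
python3 -m pendant '[[[0,0,0,0],[0,0,0,0],[0,0,0,0],[0,0,0,0],[0,0,0,0],[0,0,0,0],[0,0,0,0],[0,0,0,0],[0,0,0,0],[0,0,0,0]]]' 1
python3 -m pendant '[[[0,0,-0.2,0],[0,0,-0.4,0],[0,0,-0.5,0],[0,0,-0.6,0],[0,0,-0.7,0],[0,0,-0.7,0],[0,0,-0.7,0],[0,0,-0.5,0],[0,0,-0.3,0],[0,0,-0.1,0]]]'
python3 - <<'E'
from h import *
plan([446.5,429.5,150],81.0)
s=sense();print(s["tool_pos"],s["tcp_rot"])
save("wrist","w14",k=1.5); save("side","s6",(180,330,120,230),5)
E
```

```text
time: 70.32
tool_pos: [627.1, 245.6, 67.2]
tcp_rot: [-175.5, 2.1, 81.8]
ft_force: [-1.2, -1.1, 2.0]
finger_gap: 56.5
time: 71.15
tool_pos: [626.9, 245.7, 65.9]
tcp_rot: [-175.5, 2.1, 81.7]
ft_force: [-0.6, 0.2, -0.2]
finger_gap: 85.5
time: 71.98
tool_pos: [636.8, 248.7, 173.1]
tcp_rot: [-175.8, 2.0, 81.7]
ft_force: [0.1, 0.3, -0.9]
finger_gap: 85.7
t 71.98 tcp [636.8 248.7 173.1] [-175.8    2.    81.7] shift units [  7.61 -10.62   1.68]
world yaw change -0.7 tool z turn units 0.16
[636.78323248 248.7319994  173.10356973] [-175.75501534    2.00830449   81.74007   ]
```

View pics/w14.png

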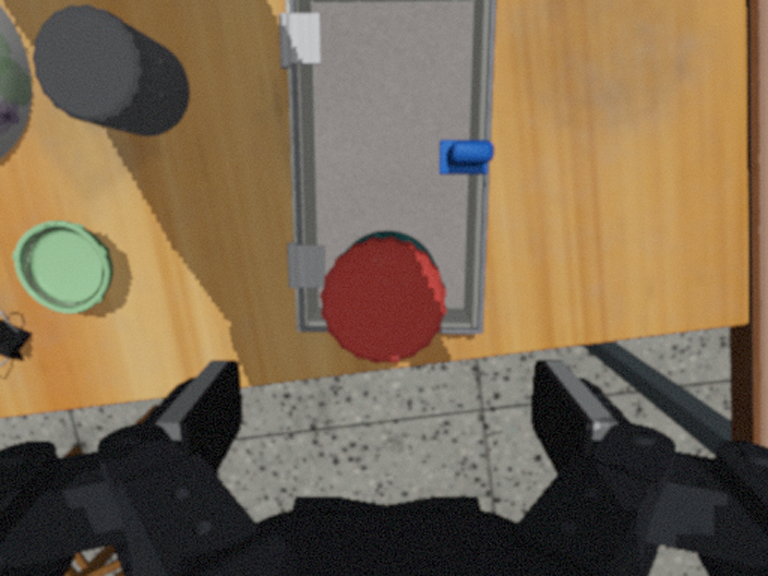

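View pics/s6.png

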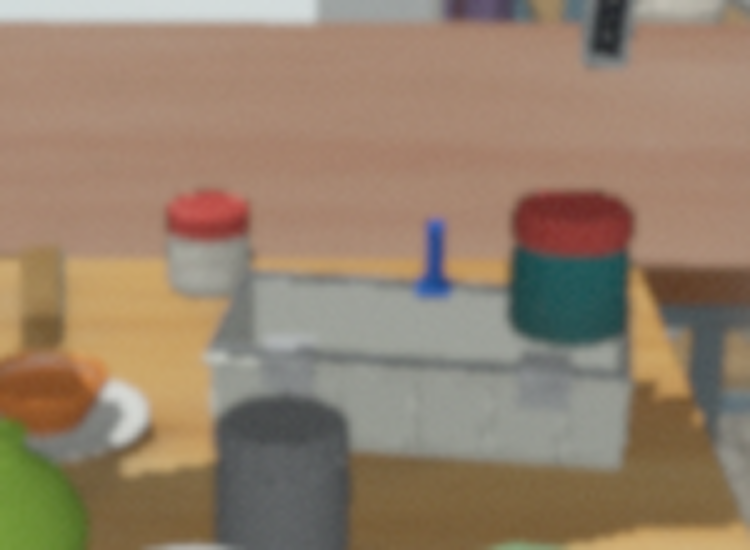

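```bash
cat > cmp.py <<'E'
from h import *
import sys
def cen(f):
    im=cv2.imread(f); hsv=cv2.cvtColor(im,cv2.COLOR_BGR2HSV).astype(int)
    m=((hsv[...,0]>80)&(hsv[...,0]<98)&(hsv[...,1]>90)); m[:,:480]=0; m[:,650:]=0; m[380:]=0
    ys,xs=np.where(m); rows=[(np.where(m[y])[0].min()+np.where(m[y])[0].max())/2 for y in range(265,320) if m[y].any()]
    r=((hsv[...,0]<8)|(hsv[...,0]>170))&(hsv[...,1]>120)&(np.arange(im.shape[1])[None]>490)&(np.arange(im.shape[1])[None]<660)&(np.arange(im.shape[0])[:,None]<290)
    y2,x2=np.where(r)
    return [np.mean(rows),xs.mean(),ys.mean(),(x2.min()+x2.max())/2,x2.mean(),y2.mean()]
a,b=cen("pics/s1.png"),cen(sys.argv[1]); print(np.round(a,1),np.round(b,1),"diff px",((np.array(b)-a)/5).round(2))
E
python3 cmp.py pics/s6.png
python3 - <<'E'
from h import *
s=sense(); im=cv2.resize(cv2.imread("pics/w14.png"),(512,384),interpolation=cv2.INTER_AREA);hsv=cv2.cvtColor(im,cv2.COLOR_BGR2HSV)
m=(((hsv[...,0]<5)|(hsv[...,0]>172))&(hsv[...,1]>150)).astype(np.uint8)*255; m[:,:200]=0;m[:,350:]=0
for c in cv2.findContours(m,cv2.RETR_EXTERNAL,cv2.CHAIN_APPROX_NONE)[0]:
    if cv2.contourArea(c)>300: e=cv2.fitEllipse(c);print(e,onz("wrist",e[0],111,s))
E
```

```text
[564.9 564.7 296.8 567.5 568.1 222.3] [568.8 568.8 296.9 572.5 572.8 222.2] diff px [ 0.79  0.83  0.03  1.    0.95 -0.01]
((255.4311981201172, 199.7393341064453), (79.88372039794922, 81.10933685302734), 10.133759498596191) [625.65766154 245.85324633 111.        ]
```

```bash
python3 -m pendant '[[[0.1,-0.3,0,0],[0.3,-0.6,0,0],[0.5,-0.8,0,0],[0.6,-0.9,0,0],[0.7,-0.9,0,0],[0.7,-0.9,0,0],[0.7,-0.9,0,0],[0.7,-0.9,0,0],[0.7,-0.9,0,0.1],[0.6,-0.8,0,0]]]'
python3 -m pendant '[[[0.5,-0.7,0,0],[0.3,-0.5,0,0],[0.2,-0.2,0,0],[0,0,0,0],[0,0,0,0],[0,0,0,0],[0,0,0,0],[0,0,0,0],[0,0,0,0],[0,0,0,0]]]'
python3 -c "from h import *
plan([446.5,429.5,14],81.0)"
```

```text
time: 72.92
tool_pos: [484.0, 382.0, 166.5]
tcp_rot: [-174.7, 2.8, 80.9]
ft_force: [-0.2, -0.6, -0.1]
finger_gap: 85.4
time: 73.75
tool_pos: [453.8, 406.0, 162.6]
tcp_rot: [-174.3, 3.2, 81.0]
ft_force: [-0.0, 1.1, -0.5]
finger_gap: 85.8
t 73.75 tcp [453.8 406.  162.6] [-174.3    3.2   81. ] shift units [1.51 0.18 7.38]
world yaw change -0.0 tool z turn units 0.0
```

```bash
python3 -m pendant '[[[0.2,0,0.2,0],[0.3,0,0.4,0],[0.3,0,0.5,0],[0.3,0,0.6,0],[0.2,0,0.6,0],[0.1,0,0.5,0],[0,0,0.4,0],[0,0,0.2,0],[0,0,0,0],[0,0,0,0]]]'
python3 - <<'E'
from h import *
plan([446.5,429.5,14],81.0)
save("wrist","w15",k=1.5)
E
```

```text
time: 74.58
tool_pos: [449.2, 432.5, 82.3]
tcp_rot: [-174.1, 3.4, 81.0]
ft_force: [0.5, 0.1, 0.2]
finger_gap: 85.2
t 74.58 tcp [449.2 432.5  82.3] [-174.1    3.4   81. ] shift units [0.03 0.24 3.41]
world yaw change -0.0 tool z turn units 0.0
```

View pics/w15.png

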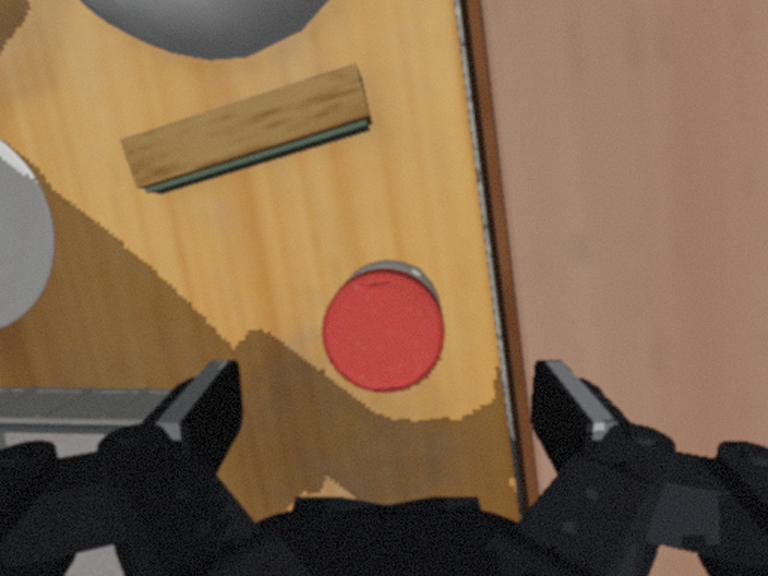

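```bash
python3 -m pendant '[[[0,0.1,0.2,0],[0,0.1,0.4,0],[0,0,0.5,0],[0,0,0.5,0],[0,0,0.5,0],[0,0,0.4,0],[0,0,0.3,0],[0,0,0.1,0],[0,0,0,0],[0,0,0,0]]]'
python3 -c "from h import *
plan([446.5,429.5,14],81.0)"
```

```text
time: 75.47
tool_pos: [447.5, 428.9, 19.3]
tcp_rot: [-174.2, 3.3, 80.9]
ft_force: [0.7, 0.8, -0.9]
finger_gap: 85.4
t 75.47 tcp [447.5 428.9  19.3] [-174.2    3.3   80.9] shift units [ 0.04 -0.03  0.27]
world yaw change 0.1 tool z turn units -0.01
```

```bash
python3 -m pendant '[[[0,-0.05,0.1,0],[0,0,0.1,0],[0,0,0.05,0],[0,0,0,0],[0,0,0,0],[0,0,0,0],[0,0,0,0],[0,0,0,0],[0,0,0,0],[0,0,0,0]]]'
python3 -c "from h import *
plan([446.5,429.5,14],81.0)"
python3 -m pendant '[[[0,0,0,0],[0,0,0,0],[0,0,0,0],[0,0,0,0],[0,0,0,0],[0,0,0,0],[0,0,0,0],[0,0,0,0],[0,0,0,0],[0,0,0,0]]]' -1 40
python3 -c "from h import *
plan([446.5,429.5,14],81.0)"
```

```text
time: 76.3
tool_pos: [447.5, 430.3, 16.7]
tcp_rot: [-174.4, 3.1, 80.9]
ft_force: [0.0, -0.3, 0.1]
finger_gap: 85.6
t 76.3 tcp [447.5 430.3  16.7] [-174.4    3.1   80.9] shift units [-0.04 -0.03  0.14]
world yaw change 0.1 tool z turn units -0.01
time: 77.13
tool_pos: [447.9, 430.4, 17.4]
tcp_rot: [-174.4, 3.1, 80.9]
ft_force: [-0.1, -0.6, -0.1]
finger_gap: 48.1
t 77.13 tcp [447.9 430.4  17.4] [-174.4    3.1   80.9] shift units [-0.05 -0.05  0.18]
world yaw change 0.1 tool z turn units -0.01
```

```bash
python3 -m pendant '[[[0,0,-0.1,0],[0,0,-0.2,0],[0,0,-0.4,0],[0,0,-0.5,0],[0,0,-0.6,0],[0,0,-0.6,0],[0,0,-0.6,0],[0,0,-0.6,0],[0,0,-0.5,0],[0,0,-0.4,0]]]'
python3 -c "from h import *
plan([501,257,120],81.4)"
```

```text
time: 77.97
tool_pos: [457.5, 433.6, 115.3]
tcp_rot: [-174.4, 3.2, 80.9]
ft_force: [-0.1, -0.6, -0.7]
finger_gap: 47.8
t 77.97 tcp [457.5 433.6 115.3] [-174.4    3.2   80.9] shift units [-8.38  3.54 -0.12]
world yaw change 0.5 tool z turn units -0.1
```

```bash
python3 -m pendant '[[[-0.2,0.1,-0.2,0],[-0.4,0.2,-0.2,0],[-0.6,0.3,-0.1,0],[-0.7,0.3,0,-0.1],[-0.8,0.3,0,0],[-0.8,0.3,0,0],[-0.8,0.3,0,0],[-0.8,0.3,0,0],[-0.8,0.3,0,0],[-0.7,0.3,0,0]]]'
python3 -m pendant '[[[-0.6,0.3,0,0],[-0.4,0.2,0,0],[-0.2,0,0,0],[0,0,0,0],[0,0,0,0],[0,0,0,0],[0,0,0,0],[0,0,0,0],[0,0,0,0],[0,0,0,0]]]'
python3 -c "from h import *
plan([501,257,68],81.4)"
```

```text
time: 78.8
tool_pos: [493.4, 282.8, 128.2]
tcp_rot: [-174.3, 3.2, 81.5]
ft_force: [-0.3, -0.3, -0.8]
finger_gap: 47.7
time: 79.63
tool_pos: [498.3, 250.2, 125.9]
tcp_rot: [-174.0, 3.4, 81.3]
ft_force: [0.3, 0.7, -2.0]
finger_gap: 48.3
t 79.63 tcp [498.3 250.2 125.9] [-174.     3.4   81.3] shift units [0.53 0.38 2.84]
world yaw change 0.1 tool z turn units -0.02
```

```bash
python3 -m pendant '[[[0.1,0.1,0.1,0],[0.1,0.1,0.3,0],[0.1,0.1,0.4,0],[0,0.1,0.4,0],[0,0,0.3,0],[0,0,0.2,0],[0,0,0.1,0],[0,0,0,0],[0,0,0,0],[0,0,0,0]]]'
python3 -c "from h import *
plan([501,257,68],81.4)"
```

```text
time: 80.47
tool_pos: [502.2, 254.0, 82.9]
tcp_rot: [-173.8, 3.5, 81.4]
ft_force: [0.3, 0.4, -0.2]
finger_gap: 47.9
t 80.47 tcp [502.2 254.   82.9] [-173.8    3.5   81.4] shift units [ 0.18 -0.    0.74]
world yaw change -0.0 tool z turn units 0.0
```

```bash
python3 -m pendant '[[[0.1,-0.02,0.1,0],[0.05,0,0.2,0],[0,0,0.1,0],[0,0,0.1,0],[0,0,0,0],[0,0,0,0],[0,0,0,0],[0,0,0,0],[0,0,0,0],[0,0,0,0]]]'
python3 -c "from h import *
plan([501,257,67],81.4)"
```

```text
time: 81.3
tool_pos: [502.0, 257.4, 73.4]
tcp_rot: [-174.0, 3.4, 81.4]
ft_force: [0.6, -1.0, -2.2]
finger_gap: 47.5
t 81.3 tcp [502.  257.4  73.4] [-174.     3.4   81.4] shift units [-0.01 -0.01  0.33]
world yaw change 0.0 tool z turn units -0.0
```

```bash
python3 -m pendant '[[[-0.02,-0.02,0.1,0],[0,0,0.1,0],[0,0,0.05,0],[0,0,0,0],[0,0,0,0],[0,0,0,0],[0,0,0,0],[0,0,0,0],[0,0,0,0],[0,0,0,0]]]'
python3 -c "from h import *
plan([501,257,67],81.4)"
```

```text
time: 82.13
tool_pos: [501.0, 256.7, 68.2]
tcp_rot: [-174.0, 3.4, 81.4]
ft_force: [0.3, 0.1, -0.8]
finger_gap: 47.9
t 82.13 tcp [501.  256.7  68.2] [-174.     3.4   81.4] shift units [0.02 0.   0.06]
world yaw change 0.0 tool z turn units -0.0
```

```bash
python3 -m pendant '[[[0,-0.03,0.1,0],[0,0,0.05,0],[0,0,0,0],[0,0,0,0],[0,0,0,0],[0,0,0,0],[0,0,0,0],[0,0,0,0],[0,0,0,0],[0,0,0,0]]]'
python3 -m pendant '[[[0,0,0.05,0],[0,0,0.05,0],[0,0,0,0],[0,0,0,0],[0,0,0,0],[0,0,0,0],[0,0,0,0],[0,0,0,0],[0,0,0,0],[0,0,0,0]]]'
```

```text
time: 82.97
tool_pos: [500.8, 257.0, 66.4]
tcp_rot: [-174.1, 3.4, 81.4]
ft_force: [-0.7, 0.4, -0.2]
finger_gap: 47.8
time: 83.8
tool_pos: [501.0, 257.1, 66.4]
tcp_rot: [-174.1, 3.3, 81.4]
ft_force: [-0.8, -0.2, 1.4]
finger_gap: 48.0
```

Seated; compare with the original view before release, then let go.

```bash
python3 -m pendant '[[[0,0,0,0],[0,0,0,0],[0,0,0,0],[0,0,0,0],[0,0,0,0],[0,0,0,0],[0,0,0,0],[0,0,0,0],[0,0,0,0],[0,0,0,0]]]' 1
python3 -m pendant '[[[0,0,-0.2,0],[0,0,-0.4,0],[0,0,-0.5,0],[0,0,-0.7,0],[0,0,-0.9,0],[0,0,-1,0],[0,0,-1,0],[0,0,-0.8,0],[0,0,-0.5,0],[0,0,-0.2,0]]]'
python3 -m pendant '[[[0,-0.3,-0.2,0],[0.2,-0.5,-0.2,0],[0.4,-0.6,-0.2,0],[0.5,-0.6,0,0],[0.6,-0.6,0,0],[0.6,-0.6,0,0],[0.6,-0.6,0,0],[0.5,-0.5,0,0],[0.3,-0.3,0,0],[0.1,-0.1,0,0]]]'
python3 -m pendant '[[[0.3,-0.3,0,0],[0.5,-0.5,0,0],[0.6,-0.6,0,0],[0.7,-0.7,0,0],[0.8,-0.8,0,0],[0.8,-0.8,0,0],[0.8,-0.8,0,0],[0.6,-0.6,0,0],[0.3,-0.3,0,0],[0.1,-0.1,0,0]]]'
python3 - <<'E'
from h import *
im=snapshot("side"); b=cv2.cvtColor(im,cv2.COLOR_RGB2BGR); cv2.imwrite("pics/side9.png",b)
im=snapshot("top"); cv2.imwrite("pics/top9.png",cv2.cvtColor(im,cv2.COLOR_RGB2BGR))
A=cv2.imread("pics/side0.png");T=cv2.imread("pics/top0.png")
def cen(im,x0,x1,y0,y1):
    h=cv2.cvtColor(im,cv2.COLOR_BGR2HSV).astype(int); m=((h[...,0]<8)|(h[...,0]>170))&(h[...,1]>130)
    m=m[y0:y1,x0:x1]; ys,xs=np.where(m); return np.array([(xs.min()+xs.max())/2+x0,(ys.min()+ys.max())/2+y0,xs.mean()+x0,ys.mean()+y0,len(xs)])
for nm,r in(("white side",(225,260,155,175)),("teal side",(275,312,150,175))):
    print(nm,cen(A,*r).round(2),cen(b,*r).round(2))
t=cv2.imread("pics/top9.png")
for nm,r in(("white top",(188,220,184,216)),("teal top",(190,226,120,156))):
    print(nm,cen(T,*r).round(2),cen(t,*r).round(2))
cv2.imwrite("pics/side9z.png",cv2.resize(b[110:300,140:360],None,fx=3,fy=3))
cv2.imwrite("pics/top9z.png",cv2.resize(t[100:300,100:360],None,fx=3,fy=3)[:600])
E
```

```text
time: 84.63
tool_pos: [500.9, 257.1, 65.9]
tcp_rot: [-174.1, 3.3, 81.4]
ft_force: [0.6, -0.2, -0.5]
finger_gap: 85.4
time: 85.47
tool_pos: [515.4, 262.5, 201.2]
tcp_rot: [-174.2, 3.3, 81.4]
ft_force: [-1.0, -0.2, -0.8]
finger_gap: 85.4
time: 86.3
tool_pos: [421.6, 359.6, 216.8]
tcp_rot: [-173.8, 3.5, 81.5]
ft_force: [0.1, -0.0, -0.3]
finger_gap: 85.8
time: 87.13
tool_pos: [321.2, 492.9, 220.1]
tcp_rot: [-173.6, 3.7, 81.2]
ft_force: [-0.1, 0.3, 0.1]
finger_gap: 85.6
white side [239.5  166.   239.55 166.38 166.  ] [239.5  166.   239.6  166.47 165.  ]
teal side [293.   163.5  293.05 163.65 241.  ] [294.   163.5  293.99 163.69 242.  ]
white top [202.5  198.5  202.38 198.92 443.  ] [202.5  199.   202.28 199.12 438.  ]
teal top [207.5  138.5  207.39 137.88 598.  ] [207.5  137.5  207.34 136.88 596.  ]
```

View pics/side9z.png

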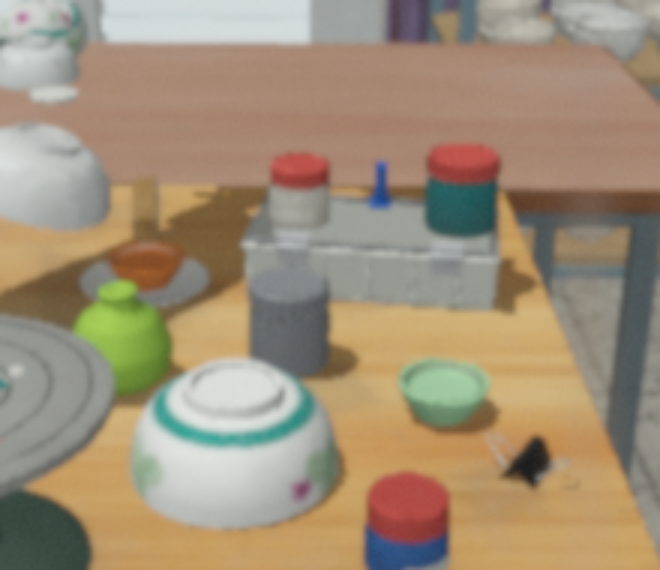

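View pics/top9z.png

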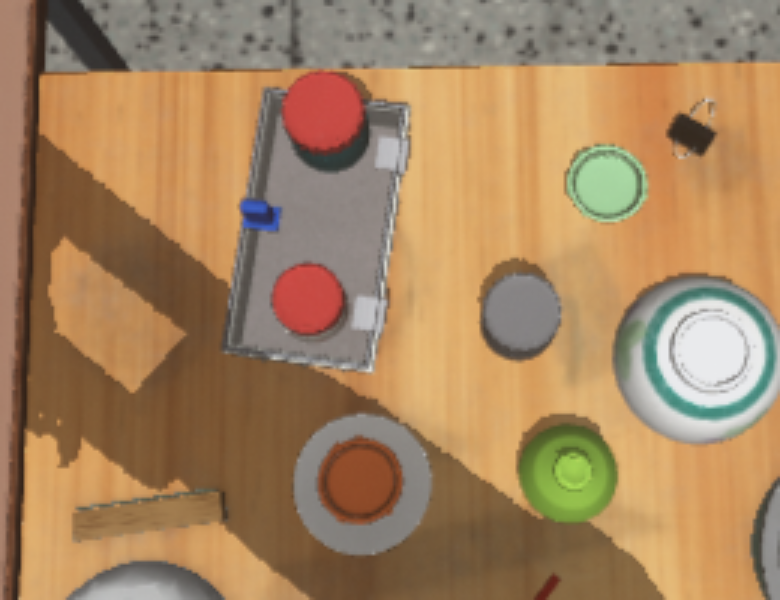

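```bash
python3 -m pendant '[[[0,0,0,0],[0,0,0,0],[0,0,0,0],[0,0,0,0],[0,0,0,0],[0,0,0,0],[0,0,0,0],[0,0,0,0],[0,0,0,0],[0,0,0,0]]]'
python3 -c "from bench import *
print(hand_in())"
```

```text
time: 88.07
tool_pos: [325.9, 488.2, 220.0]
tcp_rot: [-173.7, 3.8, 80.8]
ft_force: [0.0, 0.4, 0.5]
finger_gap: 85.6
the job is handed in; nothing more can be done
None
```

I did the whole job in the order asked and handed it in at about 88 s. I set both jars aside upright, opened the lid and stood the orange bowl on the saucer. Then I shut the lid and put both jars back on it.

My last checks were before/after pictures from the side and top cameras:
- **Lid:** it is shut. It pressed back on its stop with about 5 N, and the side view agrees.
- **White jar:** upright, back within about 0.5 mm of where it stood.
- **Teal jar:** upright, but about 2 mm further in +x than before. I left it rather than disturb it again.
- **Orange bowl:** upright, within about 2 mm of the saucer's middle. The cameras differ by 1–2 mm on exactly where.
- **Bystanders:** the green bowl, water dropper, rice bowl and the grey look-alike jar look unmoved.

The tool tilted by up to about 6° as moves added up, and I could not correct it. I saw no effect on how things stand, and the highest force I read was about 7 N. At hand-in the arm was clear of everything, with the gripper open.

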